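# Lock the gluing jig's fence with its ball-lock pin

## Task

Push the white fence of the box-gluing jig gently inward, towards the wooden former block, until it comes up against its stop so that the holes line up. Then take the quick-release pin with the push button from the stand, put it through the jig's bracket, pressing its button so that it slides fully home until its collar seats, and let the button spring out. Finally tug the pin gently upward to prove that it is locked, and let go; leave the plain pin and everything else alone.

Things in the scene. Friction and masses are not known exactly. Their poses are not given: they have to be found in the camera images.
- jig: The box-gluing jig, fixed to the table: plywood base board 310 x 150 x 12 mm carrying an aluminium bracket, a sliding tongue with a white fence, and a wooden former block. Origin on the table directly below the bracket's pin hole; z up, x from the bracket towards the former block, y along the fence.
- jig_hole (a point): Mouth of the bracket's pin hole: on its axis, at the top face, 66 mm above the table; axes as the jig's. The bracket is a clevis, 50 mm in x, 86 mm in y: top leg 8 mm thick, 2 mm gap, steel tongue 8 mm, 2 mm gap, bottom leg 8 mm, then 26 mm clear to the base board. All three have a vertical 17.5 mm hole; those of the legs are in line.
- former (a point): Top centre of the wooden former block, 62 mm above the table, 185 mm from the pin hole along the jig's x; the block is 130 x 110 mm, so its near face is 120 mm from the hole.
- fence: White upright board, 14 (x) x 100 (y) x 50 mm high, axes as the jig's. Origin: near face (towards the bracket), centre of its lower edge, 58 mm above the table. Starts 15 to 30 mm short of its stop; moves along the jig's x with about 3 N of friction, stays where left. Push the near face along +x, at 20 mm/s or less. Over 30 N damages it.
- fence_top (a point): Middle of the top edge of the fence's near face, 50 mm above the fence's origin. The fence is bolted to the tongue through slots: at the tongue's hard stop the three holes are in line, but this face then lies anywhere from 70 to 100 mm from the hole axis along x, so the stop must be felt as a force well above 3 N.
- pin: Steel ball-lock pin, about 0.2 kg, upright in one of the stand's two holes. Origin on its axis at the underside of the collar, z up. Collar 34 mm diameter, 5 mm thick; above it a round grip, 24 mm diameter, to 45 mm above the origin, with a 16 mm button on top; below, a 16 mm shank 51 mm long. Seated, its origin is at jig_hole. Over 50 N against the jig damages it.
- pin_balls (a point): On the pin's axis, 34 mm below the collar, amid four balls, 6 mm high, 23 mm across when out: they do not pass the holes, so the pin then stops with the balls on the bracket, collar 37 mm above it, and stands there alone. With the button held in 3 mm or more it slides down easily; if it hangs, press on. Released when home, they spring out under the bottom leg; the locked pin can rise 3 mm.
- pin_tip (a point): Tip of the pin's shank, 51 mm below the collar; the last 4 mm taper from 16 to 11 mm diameter.
- button_top (a point): Centre of the top face of the pin's button (16 mm diameter), 55 mm above the pin's origin when out. Press it down, along the pin, from above.
- pin_button (a joint): How far the button is pressed, m: 0 out (balls out), 0.0045 fully in (balls in). Spring: 3 N to start, 7 N fully in.
- stand: Fixed wooden block 150 (x) x 60 (y) x 62 mm high, origin at the centre of its underside, with two round holes of 27 mm, 56 mm deep, 40 mm either side of the centre along its x. A pin stands in each with its collar on the block's top, so its origin is 62 mm above the table.
- spare: Plain locating pin in the stand's other hole: same collar and shank but no balls or button; a thin neck and a black ball knob of 30 mm diameter, top 49 mm above the collar's underside, where its origin is. Leave it.
- scraper: Flat green plastic scraper 100 x 55 x 6 mm lying on the table; origin at the centre of its underside. Leave it.
- jar: White jar, 60 mm diameter, 75 mm high, standing on the table; origin at the centre of its underside. Leave it.
Things that resemble listed ones, but are neither listed nor needed, are in the scene too. What is shaped like the pin but yellow is not meant.

How it is judged (in metres and radians):
On the way, in this order (a step that is already met when the one before it is completed fails the run):
1. the pin is fully home through the bracket, collar seated within 1.2 mm, with its button sprung out again (balls out) (z of pin in the frame of jig_hole between -0.003 and 0.0012 m and horizontal distance between pin and jig_hole below 0.003 m and value of joint pin_button below 0.0008 m), for 0.2 s.
2. the pin is tugged upward by the fingers with 4 N or more against the balls and holds (rises 1.5 to 6 mm) (z of pin in the frame of jig_hole between 0.0015 and 0.006 m and contact force between pin and jig above 4 N and contact force between the fingers and pin above 2 N), for 0.1 s.
At the end, for the whole second after the job is handed in: The ball-lock pin stands at rest through both legs and the tongue of the bracket, on the hole axis within 3 mm and upright within 0.1 rad, collar at most 4.5 mm above the bracket (its locked play), button out within 0.8 mm, let go (z of pin in the frame of jig_hole between -0.003 and 0.0045 m and horizontal distance between pin and jig_hole below 0.003 m and angle between pin's own z axis and vertical below 0.1 rad and value of joint pin_button below 0.0008 m and linear speed of pin below 0.01 m/s); the robot touches nothing.
It fails at once if the fence is pushed harder than 30 N (contact force between anything else and fence above 30 N).
It fails at once if the pin is forced against the jig with more than 50 N (contact force between pin and jig above 50 N).
It fails at once if the plain pin is moved more than 15 mm (distance of spare from where it was at the start of the episode above 0.015 m).
It fails at once if the scraper or the jar is moved more than 20 mm (distance of any of scraper, jar from where it was at the start of the episode above 0.02 m).
It also fails if it takes over 72 s, if anything falls off the work surface, if the arm or the gripper's body presses on something with over 40 N, if the wrist force passes 120 N, or if a joint passes its speed limit or range.

## Robot

A 6-joint arm with a two-finger parallel gripper is mounted at the origin on the work surface. World frame = base frame: x ahead of the robot, y to its left, z up, the work surface at z = 0. Lengths are in m, angles in degrees, forces in N, time in s.
With the tool pointing down it reaches from about 0.35 to 0.875 m from the base axis. Payload 4.2 kg.
Tool frame: the origin (TCP) lies between the finger pads; the fingertips stand 14 mm ahead of it and the grasp point (between the pads) lies 5 mm behind it; z points along the fingers, y is the line along which they close (so a half turn about z gives the same grasp; the last joint's range is limited). The gripper opens to 87 mm and grips with 3 to 60 N. Pads are 19 mm wide; open, the fingers measure 117 mm over their backs; the gripper's body (75 mm by 190 mm) begins 51 mm behind the grasp point.
Start: joints at [90.39, 22.042, 0.453, 0, -68.411, -14.817], TCP at [0.156, 0.605, 0.237] pointing down, gripper open.
Joint ranges: [-179.83, 179.83], [-69.29, 118.12], [-61.27, 80.66], [-181.25, 117.63], [-171.15, -9.14], [-177.46, 177.46]. Speed limits (degrees/s): [159.86, 159.86, 180, 180, 180, 180].

## Interface

Orientations are given as a 3x3 rotation matrix whose columns are the frame's x, y, z axes.
In Python, from station import * gives the robot as it stands. The module is installed in compiled form; this text tells all that it offers.
- The arm moves only by the tool play_rows, never from a script. Its argument "steps" is a list of rows, each an object of numbers: "ax", "ay", "az": the turn, a rotation vector about the tool's x, y, z in degrees; "dx", "dy", "dz": the shift along the tool's x, y, z in mm; "claw": the finger opening in mm, from 0 to 87. A call has 1 to 20 rows; each row shifts and turns the commanded pose from where the row before left it, along the tool's axes as they then stand; what a row does not reach is not made up. A row lasts 1/10 s, in which the tool goes at most 50 mm and 8.59 degrees, less where a joint would pass 70% of its speed; a pose out of reach is approached as far as the arm can. A call with a gripper value outside its range is refused whole. The fingers move at their own pace and stop on an object; the grip force is fixed at half the most. Time passes only in rows, so rows that do not move let the fingers close. It gives the time, the measured TCP pose, the force, the opening and the grip force at its end, in the units of the state.
- sense(): the state, without advancing time (a new reading comes with each control period).
- capture(name): name is "side" or "top"; returns a dict with "frame" (480x640x3 uint8, blue, green, red), "range_z" (480x640 float32, m along the optical axis (not along the pixel's ray), 0 where there is no reading), "fx", "fy", "cx", "cy" (pixels), "xyz" and "rotation" of the camera in the world. Camera axes: x right, y down, z forward; pixel columns grow to the right and rows downward; lengths in m; the calibration is good to about 2 mm. A picture is of the moment at which its call begins.
- finish_job(): hands the job in; it is judged then, once.
The state is a dict: "time_s": time; "joints": joint angles; "joint_velocities": joint speeds; "effort": joint torques, N m; "tcp_pos": TCP position; "ee_rot": TCP orientation; "wrist_force": force on the tool from outside, world axes, zero at the start; "moment": the same for the moment, N m; "gripper_width": opening from 0.0 (shut) to 1.0 (fully open); "gripper_force": force on a finger pad.
Only numpy, scipy, OpenCV 4.12 (cv2) and the standard library are available. Lean on these libraries where they do the work, as an engineer would, in place of code of your own. Each camera call takes 0.05 s, during which the arm holds its last target. There are 200 camera calls.

## Working session

There is one attempt and no reset: what is moved stays moved. The work goes in short steps, Python scripts to look and compute and a tool call to move; the robot and the scene stay as the last step left them, time stands still between calls to the robot, and variables do not carry over. Pictures are saved under pics/ and viewed, at most 12 in all, crops included, and the job is handed in when it is done.

Besides the shell and the picture viewer there is one more tool, called after "Request:" by a JSON object that holds its "api" and its "payload", one argument or row to a line. play_rows: Moves the arm, as the interface text tells. Its arguments: {"type":"object","properties":{"steps":{"type":"array"}},"required":["steps"]}

```bash
mkdir -p pics
python3 - <<'E'
from station import *
import cv2,numpy as np
for n in("top","side"):
    c=capture(n); cv2.imwrite(f"pics/{n}0.png",c["frame"]); np.savez(f"{n}0.npz",**c)
    print(n,c["fx"],c["cx"],c["cy"],np.round(c["xyz"],3),np.round(c["rotation"],3).tolist())
s=sense();print(s["tcp_pos"],np.round(s["ee_rot"],3).tolist(),s["wrist_force"],s["time_s"])
E
```

```text
top 456.13787465631503 313.4919769165069 238.21586796248653 [ 0.453 -0.047  0.943] [[-0.002, -0.996, 0.088], [-1.0, 0.003, 0.002], [-0.002, -0.088, -0.996]]
side 601.6844657455825 327.8252813099198 232.86708794582944 [-0.032 -0.713  0.756] [[0.76, -0.383, 0.526], [-0.65, -0.442, 0.618], [-0.004, -0.812, -0.584]]
[0.1555969  0.60478844 0.23553555] [[0.968, -0.249, -0.0], [-0.249, -0.968, -0.002], [0.0, 0.002, -1.0]] [-0.57610513 -0.46428805 -0.40570473] 0.1
```

View pics/top0.png

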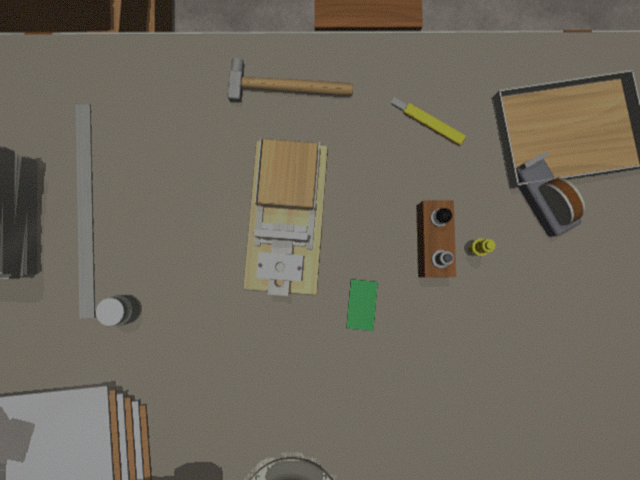

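View pics/side0.png

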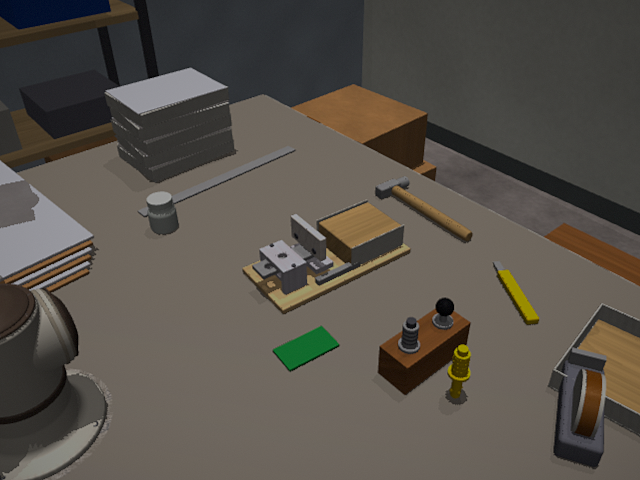

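The top view shows the bracket hole near (280,267), fence near (282,232), former (290,173), and the stand with the button pin at (444,259) and the plain knob at (443,216). The side view agrees: bracket hole (283,256), pin button (411,321).

```bash
cat > h.py <<'E'
import numpy as np,cv2
def load(n): return dict(np.load(n+".npz"))
def ray(c,u,v):
    d=c["rotation"]@np.array([(u-c["cx"])/c["fx"],(v-c["cy"])/c["fy"],1]); return c["xyz"],d
def onz(c,u,v,z):
    o,d=ray(c,u,v); return o+d*(z-o[2])/d[2]
def proj(c,p):
    q=c["rotation"].T@(np.array(p)-c["xyz"]); return np.array([q[0]/q[2]*c["fx"]+c["cx"],q[1]/q[2]*c["fy"]+c["cy"]])
def tri(a,ua,b,ub):
    oa,da=ray(a,*ua);ob,db=ray(b,*ub);da=da/np.linalg.norm(da);db=db/np.linalg.norm(db)
    s=np.linalg.lstsq(np.c_[da,-db],ob-oa,rcond=None)[0];p,q=oa+s[0]*da,ob+s[1]*db
    return (p+q)/2,np.linalg.norm(p-q)
E
python3 - <<'E'
from h import *
t=load("top0");s=load("side0")
def crop(c,x,y,w,h,k): return cv2.resize(c["frame"][y:y+h,x:x+w],None,fx=k,fy=k,interpolation=cv2.INTER_CUBIC)
a=crop(t,240,215,100,75,4);b=crop(t,400,190,100,75,4);d=crop(s,240,210,100,75,4);e=crop(s,370,290,100,75,4)
o=np.vstack([np.hstack([a,b]),np.hstack([d,e])]);o=np.clip(o.astype(float)*1.5,0,255).astype(np.uint8);cv2.imwrite("pics/crop1.png",o)
# wood former contour in top, base board
hsv=cv2.cvtColor(t["frame"],cv2.COLOR_BGR2HSV)
z=t["range_z"]
v,u=np.mgrid[0:480,0:640]
P=np.stack([(u-t["cx"])/t["fx"]*z,(v-t["cy"])/t["fy"]*z,z],-1)@t["rotation"].T+t["xyz"]
np.save("P.npy",P)
def rect(m):
    m=cv2.morphologyEx(m.astype(np.uint8),cv2.MORPH_OPEN,np.ones((3,3)))
    c=max(cv2.findContours(m,0,2)[0],key=cv2.contourArea).reshape(-1,2); p=P[c[:,1],c[:,0]]
    r=cv2.minAreaRect((p[:,:2]*1000).astype(np.float32)); return r,np.median(p[:,2])
def win(x0,x1,y0,y1): return (u>x0)&(u<x1)&(v>y0)&(v<y1)
print("former",rect(win(245,335,130,212)&(P[...,2]>.05)))
print("stand",rect(win(405,465,190,290)&(P[...,2]>.05)&(P[...,2]<.066)))
print("bracket",rect(win(245,320,245,300)&(P[...,2]>.058)))
print("fence",rect(win(245,320,215,250)&(P[...,2]>.095)))
print("base",rect(win(235,340,130,300)&(P[...,2]>.007)))
E
```

```text
former (((660.9315795898438, 7.292926788330078), (113.54257202148438, 130.76998901367188), 85.73541259765625), np.float64(0.0604205407694447))
stand (((530.1237182617188, -289.13092041015625), (60.52954864501953, 149.90736389160156), 89.68028259277344), np.float64(0.061724354756700905))
bracket (((476.1850891113281, 20.243545532226562), (86.07102966308594, 49.79661178588867), 85.65531158447266), np.float64(0.06630657580161625))
fence (((534.5643310546875, 15.315296173095703), (98.94734191894531, 14.019549369812012), 85.40064239501953), np.float64(0.10576299638210973))
base (((578.124755859375, 12.316726684570312), (150.15003967285156, 313.9544372558594), 85.52333068847656), np.float64(0.011467907022520318))
```

View pics/crop1.png

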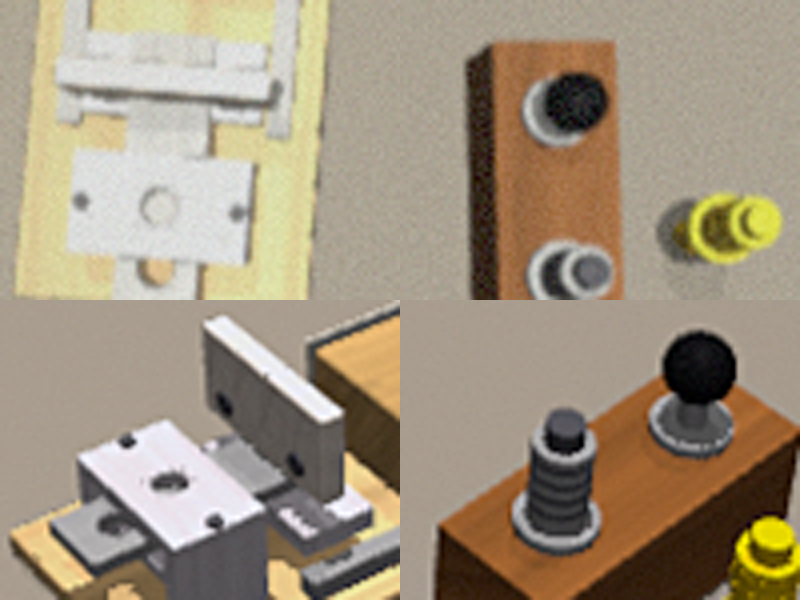

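```bash
cat >> h.py <<'E'
def go(s,target,yaw=None):
    "tool-axis shift (mm) and az (deg) from measured pose to target"
    R=np.array(s["ee_rot"]); 
    d=R.T@(np.array(target)-s["tcp_pos"])*1000
    out="dxyz %s dist %.1f yaw %.2f"%(np.round(d,1),np.linalg.norm(d),np.degrees(np.arctan2(R[1,0],R[0,0])))
    return out
E
python3 - <<'E'
from h import *
from station import sense
t=load("top0");s=load("side0");P=np.load("P.npy")
print("btn",tri(t,(446.6,257.6),s,(411.1,320.1)))
print("hole",tri(t,(279.6,266.4),s,(282.1,255.6)), onz(t,279.6,266.4,.066),onz(s,282.1,255.6,.066))
q=P[225:275,468:500].reshape(-1,3);print("yellow",q[:,2].max(),q[q[:,2]>.03].mean(0))
q=P[250:268,432:460].reshape(-1,3);q=q[q[:,2]>.08];print("pin pts",q[q[:,2]>.113].mean(0),q[:,2].max(), len(q))
print("collar(side)",onz(s,(556-400)/4+370-.4,(525-300)/4+290-.4,.067),onz(t,(570-400)/4+400-.4,275/4+190-.4,.067))
st=sense();print(go(st,[.5,.02,.2]),st["joints"])
E
```

```text
btn (array([ 0.49185997, -0.2886858 ,  0.11439367]), np.float64(0.004380366474086979))
hole (array([0.47736654, 0.01902836, 0.06484166]), np.float64(0.002671932143765773)) [0.47625488 0.01972573 0.066     ] [0.47757018 0.01698563 0.066     ]
yellow 0.9430889689170525 [ 0.51146673 -0.35936009  0.0963176 ]
pin pts [ 0.489306   -0.28487877  0.12958943] 0.9430889689170525 187
collar(side) [ 0.48791143 -0.2949919   0.067     ] [ 0.49089497 -0.29224615  0.067     ]
dxyz [479.3 480.4  36.6] dist 679.6 yaw -14.44 [ 9.03882053e+01  2.20890667e+01  3.86002938e-01 -2.29577445e-02
 -6.84115402e+01 -1.48153468e+01]
```

Request:
{"api": "play_rows", "payload": {
  "steps": [
    {"dx": 25,"dy": 24.5,"claw": 0},
    {"dx": 35,"dy": 34,"dz": 2},
    {"dx": 35,"dy": 34,"dz": 2},
    {"dx": 35,"dy": 34,"dz": 2},
    {"dx": 35,"dy": 34,"dz": 2},
    {"dx": 35,"dy": 34,"dz": 2},
    {"dx": 35,"dy": 34,"dz": 2},
    {"dx": 35,"dy": 34,"dz": 2},
    {"dx": 35,"dy": 34,"dz": 2},
    {"dx": 35,"dy": 34,"dz": 2},
    {"dx": 35,"dy": 34,"dz": 2},
    {"dx": 35,"dy": 34,"dz": 2},
    {"dx": 35,"dy": 34,"dz": 2},
    {"dx": 35,"dy": 34,"dz": 2},
    {"dx": 10,"dy": 12},
    {"az": -5},
    {"az": -5},
    {"claw": 0},
    {"claw": 0}
  ]
}}

```text
invalid input at $.steps[0]: expected keys ax, ay, az, dx, dy, dz, claw
```

Run:
```python
from h import *
from station import sense
s=sense();print(go(s,[.512,.017,.2]),s["tcp_pos"],s["wrist_force"],s["joints"],s["gripper_width"])
```

```text
dxyz [491.7 480.3  36.6] dist 688.3 yaw -14.44 [0.1555969  0.60478844 0.23553555] [-0.57610513 -0.46428805 -0.40570473] [ 9.03882053e+01  2.20890667e+01  3.86002938e-01 -2.29577445e-02
 -6.84115402e+01 -1.48153468e+01] 0.9987837539596646
```

All keys required.

Request:
{"api": "play_rows", "payload": {
  "steps": [
    {"ax": 0,"ay": 0,"az": 0,"dx": 25,"dy": 24.5,"dz": 0,"claw": 0},
    {"ax": 0,"ay": 0,"az": 0,"dx": 35,"dy": 34,"dz": 2,"claw": 0},
    {"ax": 0,"ay": 0,"az": 0,"dx": 35,"dy": 34,"dz": 2,"claw": 0},
    {"ax": 0,"ay": 0,"az": 0,"dx": 35,"dy": 34,"dz": 2,"claw": 0},
    {"ax": 0,"ay": 0,"az": 0,"dx": 35,"dy": 34,"dz": 2,"claw": 0},
    {"ax": 0,"ay": 0,"az": 0,"dx": 35,"dy": 34,"dz": 2,"claw": 0},
    {"ax": 0,"ay": 0,"az": 0,"dx": 35,"dy": 34,"dz": 2,"claw": 0},
    {"ax": 0,"ay": 0,"az": 0,"dx": 35,"dy": 34,"dz": 2,"claw": 0},
    {"ax": 0,"ay": 0,"az": 0,"dx": 35,"dy": 34,"dz": 2,"claw": 0},
    {"ax": 0,"ay": 0,"az": 0,"dx": 35,"dy": 34,"dz": 2,"claw": 0},
    {"ax": 0,"ay": 0,"az": 0,"dx": 35,"dy": 34,"dz": 2,"claw": 0},
    {"ax": 0,"ay": 0,"az": 0,"dx": 35,"dy": 34,"dz": 2,"claw": 0},
    {"ax": 0,"ay": 0,"az": 0,"dx": 35,"dy": 34,"dz": 2,"claw": 0},
    {"ax": 0,"ay": 0,"az": 0,"dx": 35,"dy": 34,"dz": 2,"claw": 0},
    {"ax": 0,"ay": 0,"az": 0,"dx": 10,"dy": 12,"dz": 0,"claw": 0},
    {"ax": 0,"ay": 0,"az": -5,"dx": 0,"dy": 0,"dz": 0,"claw": 0},
    {"ax": 0,"ay": 0,"az": -5,"dx": 0,"dy": 0,"dz": 0,"claw": 0},
    {"ax": 0,"ay": 0,"az": 0,"dx": 0,"dy": 0,"dz": 0,"claw": 0},
    {"ax": 0,"ay": 0,"az": 0,"dx": 0,"dy": 0,"dz": 0,"claw": 0}
  ]
}}

```text
time_s: 2.0
tcp_pos: [0.5108, 0.0198, 0.2103]
ee_rot: [[0.997, -0.079, -0.001], [-0.079, -0.997, -0.0], [-0.001, 0.0, -1.0]]
wrist_force: [0.6, 0.3, 0.4]
gripper_width: 0.004
gripper_force: 0.0
```

```bash
cat > g.py <<'E'
import sys
from h import *
from station import sense
s=sense();a=list(map(float,sys.argv[1:4]))
print(go(s,a),s["tcp_pos"],s["wrist_force"],"t",s["time_s"],"w",s["gripper_width"])
E
python3 g.py .512 .017 .2
```

```text
dxyz [ 1.4  2.7 10.3] dist 10.7 yaw -4.53 [0.51079836 0.01978518 0.21029386] [0.59198445 0.28732105 0.3975734 ] t 2.0 w 0.003970242481119776
```

Request:
{"api": "play_rows", "payload": {
  "steps": [
    {"ax": 0,"ay": 0,"az": 0,"dx": 1,"dy": 2.5,"dz": 15,"claw": 0},
    {"ax": 0,"ay": 0,"az": 0,"dx": 0,"dy": 0,"dz": 20,"claw": 0},
    {"ax": 0,"ay": 0,"az": 0,"dx": 0,"dy": 0,"dz": 25,"claw": 0},
    {"ax": 0,"ay": 0,"az": 0,"dx": 0,"dy": 0,"dz": 25,"claw": 0},
    {"ax": 0,"ay": 0,"az": 0,"dx": 0,"dy": 0,"dz": 20,"claw": 0},
    {"ax": 0,"ay": 0,"az": 0,"dx": 0,"dy": 0,"dz": 14,"claw": 0},
    {"ax": 0,"ay": 0,"az": 0,"dx": 0,"dy": 0,"dz": 0,"claw": 0},
    {"ax": 0,"ay": 0,"az": 0,"dx": 1.5,"dy": 0,"dz": 0,"claw": 0},
    {"ax": 0,"ay": 0,"az": 0,"dx": 1.5,"dy": 0,"dz": 0,"claw": 0},
    {"ax": 0,"ay": 0,"az": 0,"dx": 1.5,"dy": 0,"dz": 0,"claw": 0},
    {"ax": 0,"ay": 0,"az": 0,"dx": 1.5,"dy": 0,"dz": 0,"claw": 0},
    {"ax": 0,"ay": 0,"az": 0,"dx": 1.5,"dy": 0,"dz": 0,"claw": 0},
    {"ax": 0,"ay": 0,"az": 0,"dx": 1.5,"dy": 0,"dz": 0,"claw": 0}
  ]
}}

```text
time_s: 3.3
tcp_pos: [0.5201, 0.0164, 0.0916]
ee_rot: [[0.997, -0.077, -0.001], [-0.077, -0.997, -0.0], [-0.001, 0.0, -1.0]]
wrist_force: [-1.9, 0.4, 2.3]
gripper_width: 0.007
gripper_force: 1.6
```

Request:
{"api": "play_rows", "payload": {
  "steps": [
    {"ax": 0,"ay": 0,"az": 0,"dx": 1.5,"dy": 0,"dz": 0,"claw": 0},
    {"ax": 0,"ay": 0,"az": 0,"dx": 1.5,"dy": 0,"dz": 0,"claw": 0},
    {"ax": 0,"ay": 0,"az": 0,"dx": 1.5,"dy": 0,"dz": 0,"claw": 0}
  ]
}}

```text
time_s: 3.6
tcp_pos: [0.5251, 0.016, 0.0915]
ee_rot: [[0.997, -0.077, -0.001], [-0.077, -0.997, -0.0], [-0.001, 0.0, -1.0]]
wrist_force: [-2.4, -0.2, 2.9]
gripper_width: 0.003
gripper_force: 1.6
```

Request:
{"api": "play_rows", "payload": {
  "steps": [
    {"ax": 0,"ay": 0,"az": 0,"dx": 1.5,"dy": 0,"dz": 0,"claw": 0},
    {"ax": 0,"ay": 0,"az": 0,"dx": 1.5,"dy": 0,"dz": 0,"claw": 0},
    {"ax": 0,"ay": 0,"az": 0,"dx": 1.5,"dy": 0,"dz": 0,"claw": 0},
    {"ax": 0,"ay": 0,"az": 0,"dx": 1.0,"dy": 0,"dz": 0,"claw": 0}
  ]
}}

```text
time_s: 4.0
tcp_pos: [0.5308, 0.0156, 0.0915]
ee_rot: [[0.997, -0.077, -0.0], [-0.077, -0.997, -0.0], [-0.0, 0.0, -1.0]]
wrist_force: [-3.4, -0.4, 1.2]
gripper_width: 0.007
gripper_force: 1.5
```

Request:
{"api": "play_rows", "payload": {
  "steps": [
    {"ax": 0,"ay": 0,"az": 0,"dx": 0.7,"dy": 0,"dz": 0,"claw": 0},
    {"ax": 0,"ay": 0,"az": 0,"dx": 0.7,"dy": 0,"dz": 0,"claw": 0},
    {"ax": 0,"ay": 0,"az": 0,"dx": 0.6,"dy": 0,"dz": 0,"claw": 0}
  ]
}}

```text
time_s: 4.3
tcp_pos: [0.5326, 0.0155, 0.0914]
ee_rot: [[0.997, -0.077, -0.0], [-0.077, -0.997, -0.0], [-0.0, 0.0, -1.0]]
wrist_force: [-3.0, -0.7, 1.6]
gripper_width: 0.003
gripper_force: 1.5
```

Request:
{"api": "play_rows", "payload": {
  "steps": [
    {"ax": 0,"ay": 0,"az": 0,"dx": 0.7,"dy": 0,"dz": 0,"claw": 0},
    {"ax": 0,"ay": 0,"az": 0,"dx": 0.7,"dy": 0,"dz": 0,"claw": 0}
  ]
}}

```text
time_s: 4.5
tcp_pos: [0.534, 0.0154, 0.0915]
ee_rot: [[0.997, -0.077, -0.0], [-0.077, -0.997, -0.0], [-0.0, 0.0, -1.0]]
wrist_force: [-2.8, -1.2, 1.9]
gripper_width: 0.007
gripper_force: 1.5
```

Request:
{"api": "play_rows", "payload": {
  "steps": [
    {"ax": 0,"ay": 0,"az": 0,"dx": 0.6,"dy": 0,"dz": 0,"claw": 0},
    {"ax": 0,"ay": 0,"az": 0,"dx": 0.6,"dy": 0,"dz": 0,"claw": 0},
    {"ax": 0,"ay": 0,"az": 0,"dx": 0.6,"dy": 0,"dz": 0,"claw": 0}
  ]
}}

```text
time_s: 4.8
tcp_pos: [0.5359, 0.0152, 0.0915]
ee_rot: [[0.997, -0.077, -0.0], [-0.077, -0.997, -0.0], [-0.0, 0.0, -1.0]]
wrist_force: [-3.5, -2.0, 1.6]
gripper_width: 0.004
gripper_force: 1.5
```

Request:
{"api": "play_rows", "payload": {
  "steps": [
    {"ax": 0,"ay": 0,"az": 0,"dx": 0.6,"dy": 0,"dz": 0,"claw": 0},
    {"ax": 0,"ay": 0,"az": 0,"dx": 0.6,"dy": 0,"dz": 0,"claw": 0},
    {"ax": 0,"ay": 0,"az": 0,"dx": 0.6,"dy": 0,"dz": 0,"claw": 0}
  ]
}}

```text
time_s: 5.1
tcp_pos: [0.5376, 0.0151, 0.0914]
ee_rot: [[0.997, -0.077, -0.0], [-0.077, -0.997, -0.0], [-0.0, 0.0, -1.0]]
wrist_force: [-3.5, -0.2, 0.9]
gripper_width: 0.007
gripper_force: 1.5
```

Request:
{"api": "play_rows", "payload": {
  "steps": [
    {"ax": 0,"ay": 0,"az": 0,"dx": 0.6,"dy": 0,"dz": 0,"claw": 0},
    {"ax": 0,"ay": 0,"az": 0,"dx": 0.6,"dy": 0,"dz": 0,"claw": 0},
    {"ax": 0,"ay": 0,"az": 0,"dx": 0.6,"dy": 0,"dz": 0,"claw": 0}
  ]
}}

```text
time_s: 5.4
tcp_pos: [0.5395, 0.015, 0.0915]
ee_rot: [[0.997, -0.077, -0.0], [-0.077, -0.997, -0.0], [-0.0, 0.0, -1.0]]
wrist_force: [-3.4, -2.1, 0.6]
gripper_width: 0.006
gripper_force: 1.5
```

Request:
{"api": "play_rows", "payload": {
  "steps": [
    {"ax": 0,"ay": 0,"az": 0,"dx": 0.6,"dy": 0,"dz": 0,"claw": 0},
    {"ax": 0,"ay": 0,"az": 0,"dx": 0.6,"dy": 0,"dz": 0,"claw": 0}
  ]
}}

```text
time_s: 5.6
tcp_pos: [0.5407, 0.0149, 0.0915]
ee_rot: [[0.997, -0.077, -0.0], [-0.077, -0.997, -0.0], [-0.0, 0.0, -1.0]]
wrist_force: [-2.9, -2.2, 0.2]
gripper_width: 0.003
gripper_force: 1.5
```

Request:
{"api": "play_rows", "payload": {
  "steps": [
    {"ax": 0,"ay": 0,"az": 0,"dx": 0.6,"dy": 0,"dz": 0,"claw": 0},
    {"ax": 0,"ay": 0,"az": 0,"dx": 0.6,"dy": 0,"dz": 0,"claw": 0},
    {"ax": 0,"ay": 0,"az": 0,"dx": 0.6,"dy": 0,"dz": 0,"claw": 0}
  ]
}}

```text
time_s: 5.9
tcp_pos: [0.5425, 0.0148, 0.0915]
ee_rot: [[0.997, -0.077, -0.0], [-0.077, -0.997, -0.0], [-0.0, 0.0, -1.0]]
wrist_force: [-3.4, -2.4, 0.6]
gripper_width: 0.002
gripper_force: 1.5
```

Request:
{"api": "play_rows", "payload": {
  "steps": [
    {"ax": 0,"ay": 0,"az": 0,"dx": 0.6,"dy": 0,"dz": 0,"claw": 0},
    {"ax": 0,"ay": 0,"az": 0,"dx": 0.6,"dy": 0,"dz": 0,"claw": 0},
    {"ax": 0,"ay": 0,"az": 0,"dx": 0.6,"dy": 0,"dz": 0,"claw": 0}
  ]
}}

```text
time_s: 6.2
tcp_pos: [0.5443, 0.0147, 0.0915]
ee_rot: [[0.997, -0.077, -0.0], [-0.077, -0.997, -0.0], [-0.0, 0.0, -1.0]]
wrist_force: [-2.8, -1.7, 0.3]
gripper_width: 0.002
gripper_force: 1.5
```

Request:
{"api": "play_rows", "payload": {
  "steps": [
    {"ax": 0,"ay": 0,"az": 0,"dx": 0.6,"dy": 0,"dz": 0,"claw": 0},
    {"ax": 0,"ay": 0,"az": 0,"dx": 0.6,"dy": 0,"dz": 0,"claw": 0},
    {"ax": 0,"ay": 0,"az": 0,"dx": 0.6,"dy": 0,"dz": 0,"claw": 0}
  ]
}}

```text
time_s: 6.5
tcp_pos: [0.5461, 0.0145, 0.0915]
ee_rot: [[0.997, -0.077, -0.0], [-0.077, -0.997, -0.0], [-0.0, 0.0, -1.0]]
wrist_force: [-3.7, -1.8, -0.5]
gripper_width: 0.006
gripper_force: 1.5
```

Request:
{"api": "play_rows", "payload": {
  "steps": [
    {"ax": 0,"ay": 0,"az": 0,"dx": 0.6,"dy": 0,"dz": 0,"claw": 0},
    {"ax": 0,"ay": 0,"az": 0,"dx": 0.6,"dy": 0,"dz": 0,"claw": 0}
  ]
}}

```text
time_s: 6.7
tcp_pos: [0.5473, 0.0144, 0.0915]
ee_rot: [[0.997, -0.077, -0.0], [-0.077, -0.997, -0.0], [-0.0, 0.0, -1.0]]
wrist_force: [-3.0, -1.9, 0.2]
gripper_width: 0.003
gripper_force: 1.5
```

Request:
{"api": "play_rows", "payload": {
  "steps": [
    {"ax": 0,"ay": 0,"az": 0,"dx": 0.6,"dy": 0,"dz": 0,"claw": 0},
    {"ax": 0,"ay": 0,"az": 0,"dx": 0.6,"dy": 0,"dz": 0,"claw": 0}
  ]
}}

```text
time_s: 6.9
tcp_pos: [0.5477, 0.0144, 0.0914]
ee_rot: [[0.997, -0.077, -0.002], [-0.077, -0.997, -0.0], [-0.002, 0.0, -1.0]]
wrist_force: [-5.8, -1.2, 2.4]
gripper_width: 0.011
gripper_force: 3.2
```

Request:
{"api": "play_rows", "payload": {
  "steps": [
    {"ax": 0,"ay": 0,"az": 0,"dx": 0.3,"dy": 0,"dz": 0,"claw": 0},
    {"ax": 0,"ay": 0,"az": 0,"dx": 0,"dy": 0,"dz": 0,"claw": 0}
  ]
}}

```text
time_s: 7.1
tcp_pos: [0.5477, 0.0144, 0.0915]
ee_rot: [[0.997, -0.077, -0.002], [-0.077, -0.997, -0.0], [-0.002, 0.0, -1.0]]
wrist_force: [-6.6, -0.8, 2.3]
gripper_width: 0.004
gripper_force: 3.0
```

Request:
{"api": "play_rows", "payload": {
  "steps": [
    {"ax": 0,"ay": 0,"az": 0,"dx": 0.6,"dy": 0,"dz": 0,"claw": 0},
    {"ax": 0,"ay": 0,"az": 0,"dx": 0.6,"dy": 0,"dz": 0,"claw": 0},
    {"ax": 0,"ay": 0,"az": 0,"dx": 0,"dy": 0,"dz": 0,"claw": 0}
  ]
}}

```text
time_s: 7.4
tcp_pos: [0.5478, 0.0143, 0.0914]
ee_rot: [[0.997, -0.078, -0.005], [-0.078, -0.997, -0.0], [-0.005, 0.001, -1.0]]
wrist_force: [-8.9, 1.1, 3.5]
gripper_width: 0.007
gripper_force: 4.6
```

Request:
{"api": "play_rows", "payload": {
  "steps": [
    {"ax": 0,"ay": 0,"az": 0,"dx": -3,"dy": 0,"dz": 0,"claw": 0},
    {"ax": 0,"ay": 0,"az": 0,"dx": -6,"dy": 0,"dz": 0,"claw": 0},
    {"ax": 0,"ay": 0,"az": 0,"dx": 0,"dy": 0,"dz": -20,"claw": 0},
    {"ax": 0,"ay": 0,"az": 0,"dx": 0,"dy": 0,"dz": -30,"claw": 0},
    {"ax": 0,"ay": 0,"az": 0,"dx": 0,"dy": 0,"dz": -30,"claw": 0},
    {"ax": 0,"ay": 0,"az": 0,"dx": 0,"dy": 20,"dz": -25,"claw": 50},
    {"ax": 0,"ay": 0,"az": 0,"dx": -4,"dy": 40,"dz": 0,"claw": 50},
    {"ax": 0,"ay": 0,"az": 0,"dx": -4,"dy": 45,"dz": 0,"claw": 50},
    {"ax": 0,"ay": 0,"az": 0,"dx": -4,"dy": 45,"dz": 0,"claw": 50},
    {"ax": 0,"ay": 0,"az": 0,"dx": -4,"dy": 45,"dz": 0,"claw": 50},
    {"ax": 0,"ay": 0,"az": 0,"dx": -4,"dy": 45,"dz": 0,"claw": 50},
    {"ax": 0,"ay": 0,"az": 0,"dx": -4,"dy": 40,"dz": 0,"claw": 50},
    {"ax": 0,"ay": 0,"az": 0,"dx": 0,"dy": 20,"dz": 0,"claw": 50},
    {"ax": 0,"ay": 0,"az": 0,"dx": 0,"dy": 0,"dz": 0,"claw": 50}
  ]
}}

```text
time_s: 8.8
tcp_pos: [0.4949, -0.2849, 0.1972]
ee_rot: [[0.997, -0.08, 0.004], [-0.08, -0.997, -0.002], [0.004, 0.001, -1.0]]
wrist_force: [-0.3, 0.3, -0.8]
gripper_width: 0.568
gripper_force: 0.0
```

```bash
python3 g.py .491 -.289 .087
python3 - <<'E'
from station import *
import cv2,numpy as np
for n in("top","side"):
    c=capture(n); np.savez(f"{n}1.npz",**c); f=c["frame"]
    (x,y)=(240,215) if n=="top" else (240,205)
    a=cv2.resize(f[y:y+75,x:x+100],None,fx=4,fy=4,interpolation=cv2.INTER_CUBIC)
    x,y=(400,190) if n=="top" else (370,270)
    b=cv2.resize(f[y:y+75,x:x+100],None,fx=4,fy=4,interpolation=cv2.INTER_CUBIC)
    r=np.hstack([a,b]); o=r if n=="top" else np.vstack([o,r])
cv2.imwrite("pics/c2.png",np.clip(o*1.4,0,255).astype(np.uint8))
E
```

```text
dxyz [ -4.1   4.3 110.2] dist 110.3 yaw -4.61 [ 0.49494885 -0.28488454  0.1971706 ] [-0.26683447  0.2854424  -0.79058767] t 8.8 w 0.5681372880792618
```

View pics/c2.png

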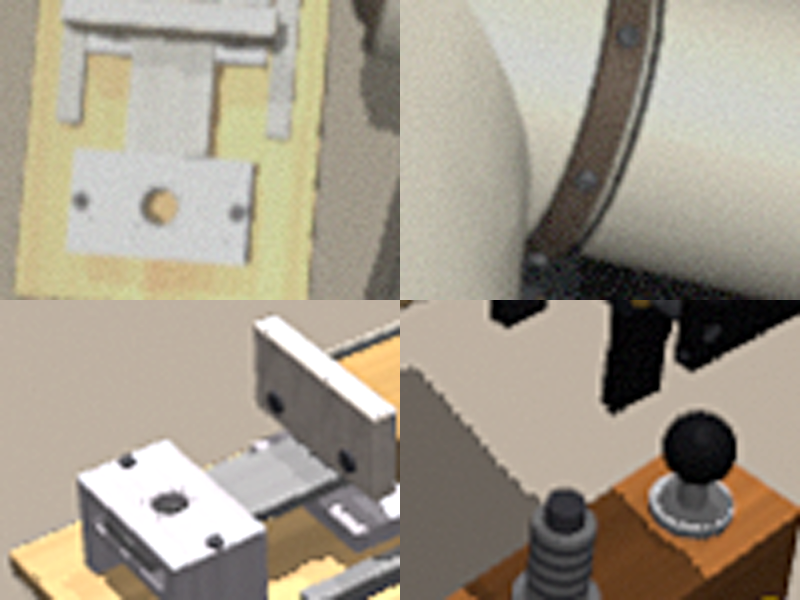

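The holes are in line: wood shows through at crop (159,207), i.e. (279.4,266.4) in the frame. The pin is upright in the stand. Next I descend and grip it.

Request:
{"api": "play_rows", "payload": {
  "steps": [
    {"ax": 0,"ay": 0,"az": 0,"dx": -4,"dy": 4.3,"dz": 10,"claw": 50},
    {"ax": 0,"ay": 0,"az": 0,"dx": 0,"dy": 0,"dz": 20,"claw": 50},
    {"ax": 0,"ay": 0,"az": 0,"dx": 0,"dy": 0,"dz": 20,"claw": 50},
    {"ax": 0,"ay": 0,"az": 0,"dx": 0,"dy": 0,"dz": 20,"claw": 50},
    {"ax": 0,"ay": 0,"az": 0,"dx": 0,"dy": 0,"dz": 20,"claw": 50},
    {"ax": 0,"ay": 0,"az": 0,"dx": 0,"dy": 0,"dz": 15,"claw": 50},
    {"ax": 0,"ay": 0,"az": 0,"dx": 0,"dy": 0,"dz": 4,"claw": 50},
    {"ax": 0,"ay": 0,"az": 0,"dx": 0,"dy": 0,"dz": 0,"claw": 50}
  ]
}}

```text
time_s: 9.7
tcp_pos: [0.4895, -0.2855, 0.0869]
ee_rot: [[0.997, -0.076, -0.001], [-0.076, -0.997, 0.0], [-0.001, -0.0, -1.0]]
wrist_force: [0.3, -0.2, -0.4]
gripper_width: 0.574
gripper_force: 0.0
```

Request:
{"api": "play_rows", "payload": {
  "steps": [
    {"ax": 0,"ay": 0,"az": 0,"dx": 0,"dy": 0,"dz": 0,"claw": 40},
    {"ax": 0,"ay": 0,"az": 0,"dx": 0,"dy": 0,"dz": 0,"claw": 32},
    {"ax": 0,"ay": 0,"az": 0,"dx": 0,"dy": 0,"dz": 0,"claw": 20},
    {"ax": 0,"ay": 0,"az": 0,"dx": 0,"dy": 0,"dz": 0,"claw": 15},
    {"ax": 0,"ay": 0,"az": 0,"dx": 0,"dy": 0,"dz": 0,"claw": 15},
    {"ax": 0,"ay": 0,"az": 0,"dx": 0,"dy": 0,"dz": 0,"claw": 15}
  ]
}}

```text
time_s: 10.3
tcp_pos: [0.4904, -0.2874, 0.0887]
ee_rot: [[0.997, -0.077, 0.002], [-0.077, -0.997, -0.002], [0.002, 0.002, -1.0]]
wrist_force: [0.6, -6.0, 4.9]
gripper_width: 0.271
gripper_force: 30.0
```

Request:
{"api": "play_rows", "payload": {
  "steps": [
    {"ax": 0,"ay": 0,"az": 0,"dx": 0,"dy": 0,"dz": -6,"claw": 15},
    {"ax": 0,"ay": 0,"az": 0,"dx": 0,"dy": 0,"dz": -12,"claw": 15},
    {"ax": 0,"ay": 0,"az": 0,"dx": 0,"dy": 0,"dz": -20,"claw": 15},
    {"ax": 0,"ay": 0,"az": 0,"dx": 0,"dy": 0,"dz": -25,"claw": 15},
    {"ax": 0,"ay": 0,"az": 0,"dx": 0,"dy": 0,"dz": -25,"claw": 15},
    {"ax": 0,"ay": 0,"az": 0,"dx": 0,"dy": 0,"dz": -25,"claw": 15},
    {"ax": 0,"ay": 0,"az": 0,"dx": 0,"dy": 0,"dz": -15,"claw": 15},
    {"ax": 0,"ay": 0,"az": 0,"dx": 0,"dy": -20,"dz": 0,"claw": 15},
    {"ax": 0,"ay": 0,"az": 0,"dx": 1,"dy": -35,"dz": 0,"claw": 15},
    {"ax": 0,"ay": 0,"az": 0,"dx": -6,"dy": -40,"dz": 0,"claw": 15},
    {"ax": 0,"ay": 0,"az": 0,"dx": -6,"dy": -40,"dz": 0,"claw": 15},
    {"ax": 0,"ay": 0,"az": 0,"dx": -6,"dy": -40,"dz": 0,"claw": 15},
    {"ax": 0,"ay": 0,"az": 0,"dx": -6,"dy": -40,"dz": 0,"claw": 15},
    {"ax": 0,"ay": 0,"az": 0,"dx": -6,"dy": -40,"dz": 0,"claw": 15},
    {"ax": 0,"ay": 0,"az": 0,"dx": -6,"dy": -30,"dz": 0,"claw": 15},
    {"ax": 0,"ay": 0,"az": 0,"dx": 0,"dy": -15,"dz": 0,"claw": 15},
    {"ax": 0,"ay": 0,"az": 0,"dx": 0,"dy": 0,"dz": 0,"claw": 15},
    {"ax": 0,"ay": 0,"az": 0,"dx": 0,"dy": 0,"dz": 0,"claw": 15}
  ]
}}

```text
time_s: 12.1
tcp_pos: [0.477, 0.0159, 0.2154]
ee_rot: [[0.997, -0.076, -0.002], [-0.076, -0.997, 0.0], [-0.002, -0.0, -1.0]]
wrist_force: [-0.6, -0.6, -1.8]
gripper_width: 0.269
gripper_force: 29.9
```

```bash
python3 g.py .4762 .0195 .135
python3 - <<'E'
from station import *
import cv2,numpy as np
c=capture("side"); np.savez("side2.npz",**c); f=c["frame"]
cv2.imwrite("pics/c3.png",cv2.resize(f[145:295,190:390],None,fx=4,fy=4,interpolation=cv2.INTER_CUBIC))
E
```

```text
dxyz [-0.9 -3.5 80.4] dist 80.5 yaw -4.38 [0.4769945  0.01590048 0.21541042] [-0.62808761 -0.64870851 -1.82113577] t 12.1 w 0.26916300764769097
```

View pics/c3.png

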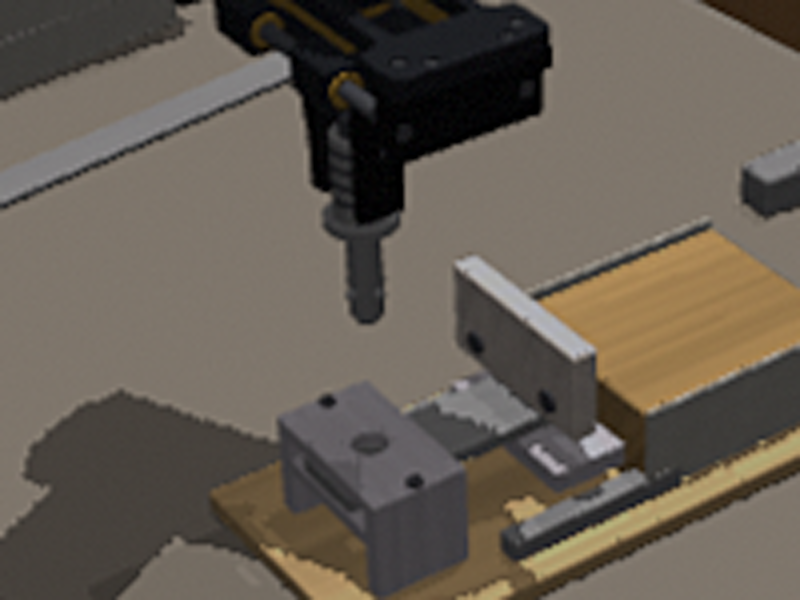

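The side view shows the pin held in the gripper above the bracket: tip near crop (367,313), collar (361,220), hole (370,443). I'll compute the offset and tilt.

Run:
```python
from h import *
from station import *
s=load("side2");c=capture("top");np.savez("top2.npz",**c)
f=lambda x,y:((x+.5)/4-.5+190,(y+.5)/4-.5+145)
print("tip",onz(s,*f(367,316),.138),"collar",onz(s,*f(361,219),.1914))
# same-camera hole
print("hole",onz(s,*f(370,443),.066))
g=cv2.cvtColor(s["frame"],cv2.COLOR_BGR2GRAY).astype(int)
for v in range(204,224,3): print(v,g[v,270:294])
```

```text
tip [0.47982542 0.01634968 0.138     ] collar [0.47815802 0.01411189 0.1914    ]
hole [0.47801764 0.01750134 0.066     ]
204 [121 124 114  94  65  41  42  45  44  48  46  48  47  48  43  64  97 110
 120 123 119 119 119 119]
207 [119 120 120 120 121 128  76  36  45  49  51  49  48  45  34  85 118 122
 120 119 119 119 119 119]
210 [119 119 119 118 120 127  84  43  45  50  50  49  48  44  36  72 114 122
 120 118 120 119 118 120]
213 [119 119 119 120 120 126  97  54  42  48  50  49  48  46  39  58 113 124
 120 119 119 120 119 120]
216 [120 118 119 120 119 124 106  59  38  47  49  48  47  44  45  46 111 125
 120 119 119 120 119 118]
219 [120 119 120 120 120 123  91  56  50  47  48  48  47  47  51  40  99 122
 121 121 119 119 119 120]
222 [119 119 120 120 119 122 127  75  33  46  48  49  48  48  42  28 108 123
 119 120 120 119 119 119]
```

Request:
{"api": "play_rows", "payload": {
  "steps": [
    {"ax": 0,"ay": 0,"az": 0,"dx": -1.4,"dy": -2.3,"dz": 8,"claw": 15},
    {"ax": 0,"ay": 0,"az": 0,"dx": 0,"dy": 0,"dz": 15,"claw": 15},
    {"ax": 0,"ay": 0,"az": 0,"dx": 0,"dy": 0,"dz": 20,"claw": 15},
    {"ax": 0,"ay": 0,"az": 0,"dx": 0,"dy": 0,"dz": 15,"claw": 15},
    {"ax": 0,"ay": 0,"az": 0,"dx": 0,"dy": 0,"dz": 8,"claw": 15},
    {"ax": 0,"ay": 0,"az": 0,"dx": 0,"dy": 0,"dz": 0,"claw": 15},
    {"ax": 0,"ay": 0,"az": 0,"dx": 0,"dy": 0,"dz": 0,"claw": 15}
  ]
}}

```text
time_s: 12.9
tcp_pos: [0.4771, 0.0178, 0.1499]
ee_rot: [[0.997, -0.077, 0.001], [-0.077, -0.997, -0.0], [0.001, -0.0, -1.0]]
wrist_force: [0.4, -0.2, -2.3]
gripper_width: 0.267
gripper_force: 29.9
```

```bash
python3 g.py .476 .019 .135
python3 - <<'E'
from station import *
import cv2,numpy as np
c=capture("side"); np.savez("side3.npz",**c); a=c["frame"][200:280,240:320]
c=capture("top"); np.savez("top3.npz",**c); b=c["frame"][215:295,240:320]
cv2.imwrite("pics/c4.png",np.hstack([cv2.resize(i,None,fx=5,fy=5,interpolation=cv2.INTER_CUBIC) for i in(a,b)]))
E
```

```text
dxyz [-1.2 -1.1 14.9] dist 15.0 yaw -4.44 [0.47707605 0.01777488 0.14986658] [ 0.41267685 -0.24967439 -2.34858639] t 12.9 w 0.2666938300225651
```

View pics/c4.png

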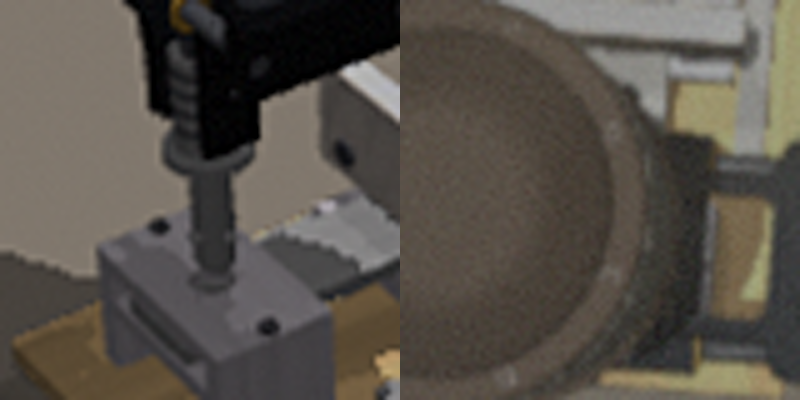

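The pin's tip at crop (214,270) sits just above the hole at about (212,281). I'll descend by feel.

Request:
{"api": "play_rows", "payload": {
  "steps": [
    {"ax": 0,"ay": 0,"az": 0,"dx": -0.5,"dy": -0.8,"dz": 2,"claw": 15},
    {"ax": 0,"ay": 0,"az": 0,"dx": 0,"dy": 0,"dz": 2,"claw": 15},
    {"ax": 0,"ay": 0,"az": 0,"dx": 0,"dy": 0,"dz": 1.5,"claw": 15},
    {"ax": 0,"ay": 0,"az": 0,"dx": 0,"dy": 0,"dz": 1.5,"claw": 15},
    {"ax": 0,"ay": 0,"az": 0,"dx": 0,"dy": 0,"dz": 1.5,"claw": 15},
    {"ax": 0,"ay": 0,"az": 0,"dx": 0,"dy": 0,"dz": 0,"claw": 15}
  ]
}}

```text
time_s: 13.6
tcp_pos: [0.4761, 0.0187, 0.1408]
ee_rot: [[0.997, -0.077, -0.001], [-0.077, -0.997, -0.0], [-0.001, 0.0, -1.0]]
wrist_force: [-0.6, 0.5, -3.4]
gripper_width: 0.267
gripper_force: 29.9
```

Request:
{"api": "play_rows", "payload": {
  "steps": [
    {"ax": 0,"ay": 0,"az": 0,"dx": 0,"dy": 0,"dz": 1.5,"claw": 15},
    {"ax": 0,"ay": 0,"az": 0,"dx": 0,"dy": 0,"dz": 1.5,"claw": 15},
    {"ax": 0,"ay": 0,"az": 0,"dx": 0,"dy": 0,"dz": 0,"claw": 15}
  ]
}}

```text
time_s: 13.9
tcp_pos: [0.4762, 0.0188, 0.1378]
ee_rot: [[0.997, -0.077, -0.0], [-0.077, -0.997, 0.0], [-0.0, 0.0, -1.0]]
wrist_force: [0.3, 0.4, -2.9]
gripper_width: 0.265
gripper_force: 29.9
```

Request:
{"api": "play_rows", "payload": {
  "steps": [
    {"ax": 0,"ay": 0,"az": 0,"dx": 0,"dy": 0,"dz": 1.5,"claw": 15},
    {"ax": 0,"ay": 0,"az": 0,"dx": 0,"dy": 0,"dz": 1.5,"claw": 15},
    {"ax": 0,"ay": 0,"az": 0,"dx": 0,"dy": 0,"dz": 1.5,"claw": 15},
    {"ax": 0,"ay": 0,"az": 0,"dx": 0,"dy": 0,"dz": 1.5,"claw": 15},
    {"ax": 0,"ay": 0,"az": 0,"dx": 0,"dy": 0,"dz": 0,"claw": 15}
  ]
}}

```text
time_s: 14.4
tcp_pos: [0.4762, 0.0188, 0.1318]
ee_rot: [[0.997, -0.077, -0.0], [-0.077, -0.997, -0.0], [-0.0, 0.0, -1.0]]
wrist_force: [-0.2, 0.3, -2.6]
gripper_width: 0.265
gripper_force: 29.9
```

Request:
{"api": "play_rows", "payload": {
  "steps": [
    {"ax": 0,"ay": 0,"az": 0,"dx": 0,"dy": 0,"dz": 1,"claw": 15},
    {"ax": 0,"ay": 0,"az": 0,"dx": 0,"dy": 0,"dz": 1,"claw": 15},
    {"ax": 0,"ay": 0,"az": 0,"dx": 0,"dy": 0,"dz": 0,"claw": 15}
  ]
}}

```text
time_s: 14.7
tcp_pos: [0.4762, 0.0188, 0.1299]
ee_rot: [[0.997, -0.077, -0.0], [-0.077, -0.997, -0.0], [-0.0, 0.0, -1.0]]
wrist_force: [0.6, 0.3, -2.8]
gripper_width: 0.264
gripper_force: 29.9
```

Request:
{"api": "play_rows", "payload": {
  "steps": [
    {"ax": 0,"ay": 0,"az": 0,"dx": 0,"dy": 0,"dz": 1,"claw": 15},
    {"ax": 0,"ay": 0,"az": 0,"dx": 0,"dy": 0,"dz": 0.7,"claw": 15},
    {"ax": 0,"ay": 0,"az": 0,"dx": 0,"dy": 0,"dz": 0,"claw": 15}
  ]
}}

```text
time_s: 15.0
tcp_pos: [0.4767, 0.0188, 0.1292]
ee_rot: [[0.997, -0.077, 0.001], [-0.077, -0.997, -0.0], [0.001, 0.0, -1.0]]
wrist_force: [-0.8, -0.4, 5.2]
gripper_width: 0.267
gripper_force: 30.0
```

Request:
{"api": "play_rows", "payload": {
  "steps": [
    {"ax": 0,"ay": 0,"az": 0,"dx": 0,"dy": 0,"dz": 0,"claw": 30},
    {"ax": 0,"ay": 0,"az": 0,"dx": 0,"dy": 0,"dz": 0,"claw": 45},
    {"ax": 0,"ay": 0,"az": 0,"dx": 0,"dy": 0,"dz": 0,"claw": 45},
    {"ax": 0,"ay": 0,"az": 0,"dx": 0,"dy": 0,"dz": 0,"claw": 45},
    {"ax": 0,"ay": 0,"az": 0,"dx": 0,"dy": 0,"dz": -6,"claw": 45},
    {"ax": 0,"ay": 0,"az": 0,"dx": 0,"dy": 0,"dz": -12,"claw": 45},
    {"ax": 0,"ay": 0,"az": 0,"dx": 0,"dy": 0,"dz": -20,"claw": 45},
    {"ax": 0,"ay": 0,"az": 0,"dx": 0,"dy": 0,"dz": -18,"claw": 45},
    {"ax": 0,"ay": 0,"az": 0,"dx": 0,"dy": 0,"dz": -6,"claw": 45},
    {"ax": 0,"ay": 0,"az": 0,"dx": 0,"dy": 0,"dz": 0,"claw": 0},
    {"ax": 0,"ay": 0,"az": 0,"dx": 0,"dy": 0,"dz": 0,"claw": 0},
    {"ax": 0,"ay": 0,"az": 0,"dx": 0,"dy": 0,"dz": 0,"claw": 0},
    {"ax": 0,"ay": 0,"az": 0,"dx": 0,"dy": 0,"dz": 0,"claw": 0}
  ]
}}

```text
time_s: 16.3
tcp_pos: [0.4758, 0.0187, 0.1895]
ee_rot: [[0.997, -0.077, -0.002], [-0.077, -0.997, -0.001], [-0.002, 0.001, -1.0]]
wrist_force: [-0.4, -0.1, -0.2]
gripper_width: 0.235
gripper_force: 0.0
```

```bash
python3 g.py .4767 .0188 .172
python3 - <<'E'
from station import *
import cv2,numpy as np
c=capture("side"); np.savez("side4.npz",**c); a=c["frame"][160:280,220:340]
cv2.imwrite("pics/c5.png",cv2.resize(a,None,fx=4,fy=4,interpolation=cv2.INTER_CUBIC))
E
```

```text
dxyz [ 0.9 -0.2 17.5] dist 17.5 yaw -4.43 [0.47581705 0.01865391 0.18952468] [-0.3792637  -0.11742198 -0.24731993] t 16.3 w 0.2345994091606588
```

View pics/c5.png

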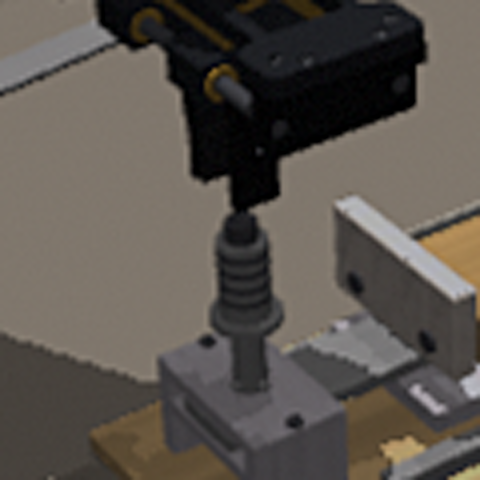

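The pin stands alone, upright in the bracket with its button at crop (240,222). Next the fingers finish closing and press.

Request:
{"api": "play_rows", "payload": {
  "steps": [
    {"ax": 0,"ay": 0,"az": 0,"dx": 0,"dy": 0,"dz": 0,"claw": 0},
    {"ax": 0,"ay": 0,"az": 0,"dx": 0.5,"dy": 0,"dz": 0,"claw": 0},
    {"ax": 0,"ay": 0,"az": 0,"dx": 0,"dy": 0,"dz": 5,"claw": 0},
    {"ax": 0,"ay": 0,"az": 0,"dx": 0,"dy": 0,"dz": 5,"claw": 0},
    {"ax": 0,"ay": 0,"az": 0,"dx": 0,"dy": 0,"dz": 4,"claw": 0},
    {"ax": 0,"ay": 0,"az": 0,"dx": 0,"dy": 0,"dz": 2,"claw": 0},
    {"ax": 0,"ay": 0,"az": 0,"dx": 0,"dy": 0,"dz": 1.5,"claw": 0},
    {"ax": 0,"ay": 0,"az": 0,"dx": 0,"dy": 0,"dz": 1.5,"claw": 0},
    {"ax": 0,"ay": 0,"az": 0,"dx": 0,"dy": 0,"dz": 0,"claw": 0}
  ]
}}

```text
time_s: 17.25
tcp_pos: [0.4773, 0.0188, 0.1719]
ee_rot: [[0.997, -0.077, 0.001], [-0.077, -0.997, 0.0], [0.001, -0.0, -1.0]]
wrist_force: [-0.3, 0.3, 2.2]
gripper_width: 0.009
gripper_force: 1.4
```

Request:
{"api": "play_rows", "payload": {
  "steps": [
    {"ax": 0,"ay": 0,"az": 0,"dx": 0,"dy": 0,"dz": 1,"claw": 0},
    {"ax": 0,"ay": 0,"az": 0,"dx": 0,"dy": 0,"dz": 1,"claw": 0},
    {"ax": 0,"ay": 0,"az": 0,"dx": 0,"dy": 0,"dz": 0,"claw": 0}
  ]
}}

```text
time_s: 17.55
tcp_pos: [0.4775, 0.0189, 0.1703]
ee_rot: [[0.997, -0.077, 0.002], [-0.077, -0.997, 0.0], [0.002, -0.001, -1.0]]
wrist_force: [0.2, -0.1, 5.3]
gripper_width: 0.004
gripper_force: 2.5
```

Button engaged as expected; press on.

Request:
{"api": "play_rows", "payload": {
  "steps": [
    {"ax": 0,"ay": 0,"az": 0,"dx": 0,"dy": 0,"dz": 1,"claw": 0},
    {"ax": 0,"ay": 0,"az": 0,"dx": 0,"dy": 0,"dz": 1,"claw": 0},
    {"ax": 0,"ay": 0,"az": 0,"dx": 0,"dy": 0,"dz": 1,"claw": 0},
    {"ax": 0,"ay": 0,"az": 0,"dx": 0,"dy": 0,"dz": 1,"claw": 0},
    {"ax": 0,"ay": 0,"az": 0,"dx": 0,"dy": 0,"dz": 0,"claw": 0}
  ]
}}

```text
time_s: 18.05
tcp_pos: [0.4762, 0.0187, 0.1649]
ee_rot: [[0.997, -0.078, -0.001], [-0.078, -0.997, 0.0], [-0.001, -0.0, -1.0]]
wrist_force: [-0.7, -0.0, 0.1]
gripper_width: 0.007
gripper_force: 0.0
```

Request:
{"api": "play_rows", "payload": {
  "steps": [
    {"ax": 0,"ay": 0,"az": 0,"dx": 0,"dy": 0,"dz": 1,"claw": 0},
    {"ax": 0,"ay": 0,"az": 0,"dx": 0,"dy": 0,"dz": 1,"claw": 0},
    {"ax": 0,"ay": 0,"az": 0,"dx": 0,"dy": 0,"dz": 0,"claw": 0}
  ]
}}

```text
time_s: 18.35
tcp_pos: [0.4764, 0.0187, 0.1629]
ee_rot: [[0.997, -0.077, -0.001], [-0.077, -0.997, -0.0], [-0.001, 0.0, -1.0]]
wrist_force: [-0.5, 1.0, -0.7]
gripper_width: 0.007
gripper_force: 0.0
```

Run:
```python
from station import *
import cv2,numpy as np
c=capture("side"); np.savez("side5.npz",**c); a=c["frame"][160:280,220:340]
cv2.imwrite("pics/c6.png",cv2.resize(a,None,fx=4,fy=4,interpolation=cv2.INTER_CUBIC))
```

```text
(no output)
```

View pics/c6.png

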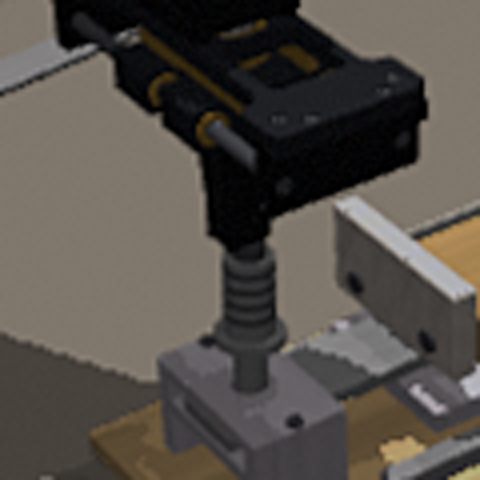

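It dropped roughly 7 mm (collar at crop (250,332)) and is upright, directly under the fingers. I'll keep pressing.

Request:
{"api": "play_rows", "payload": {
  "steps": [
    {"ax": 0,"ay": 0,"az": 0,"dx": 0,"dy": 0,"dz": 1.5,"claw": 0},
    {"ax": 0,"ay": 0,"az": 0,"dx": 0,"dy": 0,"dz": 1.5,"claw": 0},
    {"ax": 0,"ay": 0,"az": 0,"dx": 0,"dy": 0,"dz": 1.5,"claw": 0},
    {"ax": 0,"ay": 0,"az": 0,"dx": 0,"dy": 0,"dz": 1.5,"claw": 0},
    {"ax": 0,"ay": 0,"az": 0,"dx": 0,"dy": 0,"dz": 0,"claw": 0}
  ]
}}

```text
time_s: 18.9
tcp_pos: [0.4766, 0.0187, 0.1571]
ee_rot: [[0.997, -0.077, -0.001], [-0.077, -0.997, -0.0], [-0.001, 0.0, -1.0]]
wrist_force: [-0.0, -0.3, -0.1]
gripper_width: 0.006
gripper_force: 0.0
```

Request:
{"api": "play_rows", "payload": {
  "steps": [
    {"ax": 0,"ay": 0,"az": 0,"dx": 0,"dy": 0,"dz": 1.5,"claw": 0},
    {"ax": 0,"ay": 0,"az": 0,"dx": 0,"dy": 0,"dz": 1.5,"claw": 0},
    {"ax": 0,"ay": 0,"az": 0,"dx": 0,"dy": 0,"dz": 0,"claw": 0}
  ]
}}

```text
time_s: 19.2
tcp_pos: [0.4766, 0.0187, 0.1542]
ee_rot: [[0.997, -0.077, -0.0], [-0.077, -0.997, -0.0], [-0.0, 0.0, -1.0]]
wrist_force: [-0.2, -0.4, 0.5]
gripper_width: 0.007
gripper_force: 0.0
```

Request:
{"api": "play_rows", "payload": {
  "steps": [
    {"ax": 0,"ay": 0,"az": 0,"dx": 0,"dy": 0,"dz": 1.5,"claw": 0},
    {"ax": 0,"ay": 0,"az": 0,"dx": 0,"dy": 0,"dz": 1.5,"claw": 0},
    {"ax": 0,"ay": 0,"az": 0,"dx": 0,"dy": 0,"dz": 1.5,"claw": 0},
    {"ax": 0,"ay": 0,"az": 0,"dx": 0,"dy": 0,"dz": 0,"claw": 0}
  ]
}}

```text
time_s: 19.6
tcp_pos: [0.4765, 0.0187, 0.1495]
ee_rot: [[0.997, -0.077, -0.0], [-0.077, -0.997, 0.0], [-0.0, 0.0, -1.0]]
wrist_force: [-0.1, 0.3, 0.3]
gripper_width: 0.006
gripper_force: 0.0
```

Request:
{"api": "play_rows", "payload": {
  "steps": [
    {"ax": 0,"ay": 0,"az": 0,"dx": 0,"dy": 0,"dz": 1.5,"claw": 0},
    {"ax": 0,"ay": 0,"az": 0,"dx": 0,"dy": 0,"dz": 1.5,"claw": 0},
    {"ax": 0,"ay": 0,"az": 0,"dx": 0,"dy": 0,"dz": 1.5,"claw": 0},
    {"ax": 0,"ay": 0,"az": 0,"dx": 0,"dy": 0,"dz": 0,"claw": 0}
  ]
}}

```text
time_s: 20.0
tcp_pos: [0.4766, 0.0187, 0.145]
ee_rot: [[0.997, -0.077, -0.001], [-0.077, -0.997, -0.0], [-0.001, 0.0, -1.0]]
wrist_force: [-0.1, 0.3, -0.0]
gripper_width: 0.004
gripper_force: 0.0
```

Run:
```python
from station import *
import cv2,numpy as np
c=capture("side"); np.savez("side6.npz",**c); a=c["frame"][160:280,220:340]
cv2.imwrite("pics/c7.png",cv2.resize(a,None,fx=4,fy=4,interpolation=cv2.INTER_CUBIC))
```

```text
(no output)
```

View pics/c7.png

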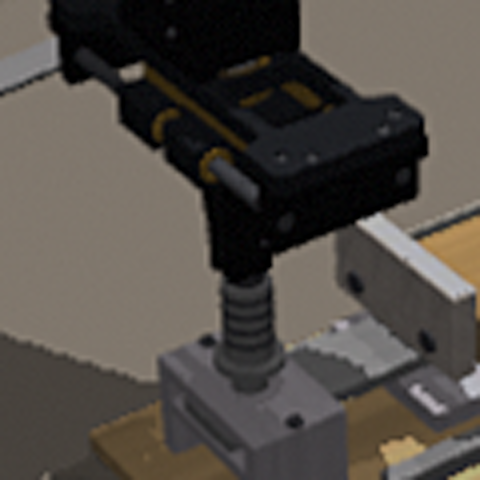

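The pin is following the fingers down (collar at crop (250,360)), upright. I'll continue.

Request:
{"api": "play_rows", "payload": {
  "steps": [
    {"ax": 0,"ay": 0,"az": 0,"dx": 0,"dy": 0,"dz": 1.5,"claw": 0},
    {"ax": 0,"ay": 0,"az": 0,"dx": 0,"dy": 0,"dz": 1.5,"claw": 0},
    {"ax": 0,"ay": 0,"az": 0,"dx": 0,"dy": 0,"dz": 1.5,"claw": 0},
    {"ax": 0,"ay": 0,"az": 0,"dx": 0,"dy": 0,"dz": 1.5,"claw": 0},
    {"ax": 0,"ay": 0,"az": 0,"dx": 0,"dy": 0,"dz": 0,"claw": 0}
  ]
}}

```text
time_s: 20.55
tcp_pos: [0.4765, 0.0187, 0.139]
ee_rot: [[0.997, -0.077, -0.001], [-0.077, -0.997, -0.0], [-0.001, 0.0, -1.0]]
wrist_force: [0.3, -0.4, 1.0]
gripper_width: 0.004
gripper_force: 0.0
```

Request:
{"api": "play_rows", "payload": {
  "steps": [
    {"ax": 0,"ay": 0,"az": 0,"dx": 0,"dy": 0,"dz": 1.5,"claw": 0},
    {"ax": 0,"ay": 0,"az": 0,"dx": 0,"dy": 0,"dz": 1.5,"claw": 0},
    {"ax": 0,"ay": 0,"az": 0,"dx": 0,"dy": 0,"dz": 0,"claw": 0}
  ]
}}

```text
time_s: 20.85
tcp_pos: [0.4765, 0.0187, 0.1361]
ee_rot: [[0.997, -0.077, -0.001], [-0.077, -0.997, -0.0], [-0.001, 0.0, -1.0]]
wrist_force: [0.1, 1.0, 0.1]
gripper_width: 0.006
gripper_force: 0.0
```

Request:
{"api": "play_rows", "payload": {
  "steps": [
    {"ax": 0,"ay": 0,"az": 0,"dx": 0,"dy": 0,"dz": 1,"claw": 0},
    {"ax": 0,"ay": 0,"az": 0,"dx": 0,"dy": 0,"dz": 1,"claw": 0},
    {"ax": 0,"ay": 0,"az": 0,"dx": 0,"dy": 0,"dz": 0,"claw": 0}
  ]
}}

```text
time_s: 21.15
tcp_pos: [0.4769, 0.0187, 0.1347]
ee_rot: [[0.997, -0.077, 0.0], [-0.077, -0.997, -0.0], [0.0, 0.0, -1.0]]
wrist_force: [-2.0, 0.2, 3.2]
gripper_width: 0.005
gripper_force: 1.8
```

Request:
{"api": "play_rows", "payload": {
  "steps": [
    {"ax": 0,"ay": 0,"az": 0,"dx": 0,"dy": 0,"dz": 1,"claw": 0},
    {"ax": 0,"ay": 0,"az": 0,"dx": 0,"dy": 0,"dz": 1,"claw": 0},
    {"ax": 0,"ay": 0,"az": 0,"dx": 0,"dy": 0,"dz": 1,"claw": 0},
    {"ax": 0,"ay": 0,"az": 0,"dx": 0,"dy": 0,"dz": 0,"claw": 0}
  ]
}}

```text
time_s: 21.55
tcp_pos: [0.4772, 0.0187, 0.1326]
ee_rot: [[0.997, -0.076, 0.001], [-0.076, -0.997, -0.0], [0.001, 0.0, -1.0]]
wrist_force: [-3.7, -0.3, 10.9]
gripper_width: 0.01
gripper_force: 5.3
```

Request:
{"api": "play_rows", "payload": {
  "steps": [
    {"ax": 0,"ay": 0,"az": 0,"dx": 0,"dy": 0,"dz": 1,"claw": 0},
    {"ax": 0,"ay": 0,"az": 0,"dx": 0,"dy": 0,"dz": 0.7,"claw": 0},
    {"ax": 0,"ay": 0,"az": 0,"dx": 0,"dy": 0,"dz": 0,"claw": 0}
  ]
}}

```text
time_s: 21.85
tcp_pos: [0.4776, 0.0187, 0.1322]
ee_rot: [[0.997, -0.076, 0.002], [-0.076, -0.997, -0.001], [0.002, 0.0, -1.0]]
wrist_force: [-5.2, 0.4, 17.8]
gripper_width: 0.007
gripper_force: 8.8
```

Request:
{"api": "play_rows", "payload": {
  "steps": [
    {"ax": 0,"ay": 0,"az": 0,"dx": -1,"dy": 0,"dz": 0.5,"claw": 0},
    {"ax": 0,"ay": 0,"az": 0,"dx": -0.5,"dy": 0,"dz": 0.5,"claw": 0},
    {"ax": 0,"ay": 0,"az": 0,"dx": 0,"dy": 0,"dz": 0,"claw": 0}
  ]
}}

```text
time_s: 22.15
tcp_pos: [0.477, 0.0188, 0.132]
ee_rot: [[0.997, -0.075, 0.005], [-0.075, -0.997, -0.001], [0.005, 0.0, -1.0]]
wrist_force: [-4.8, -0.6, 19.2]
gripper_width: 0.004
gripper_force: 10.0
```

Request:
{"api": "play_rows", "payload": {
  "steps": [
    {"ax": 0,"ay": 0,"az": 0,"dx": 0,"dy": 0,"dz": -3,"claw": 0},
    {"ax": 0,"ay": 0,"az": 0,"dx": 0.5,"dy": 0,"dz": -3,"claw": 0},
    {"ax": 0,"ay": 0,"az": 0,"dx": 0,"dy": 0,"dz": -3,"claw": 0},
    {"ax": 0,"ay": 0,"az": 0,"dx": 0,"dy": 0,"dz": 0,"claw": 0},
    {"ax": 0,"ay": 0,"az": 0,"dx": 0,"dy": 0,"dz": 0,"claw": 0}
  ]
}}

```text
time_s: 22.65
tcp_pos: [0.4753, 0.0188, 0.1371]
ee_rot: [[0.997, -0.077, -0.001], [-0.077, -0.997, -0.0], [-0.001, 0.0, -1.0]]
wrist_force: [0.4, -0.9, -0.1]
gripper_width: 0.008
gripper_force: 0.0
```

Run:
```python
from station import *
import cv2,numpy as np
c=capture("side"); np.savez("side7.npz",**c); a=c["frame"][205:280,240:340]
cv2.imwrite("pics/c8.png",cv2.resize(a,None,fx=8,fy=8,interpolation=cv2.INTER_CUBIC))
```

```text
(no output)
```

View pics/c8.png

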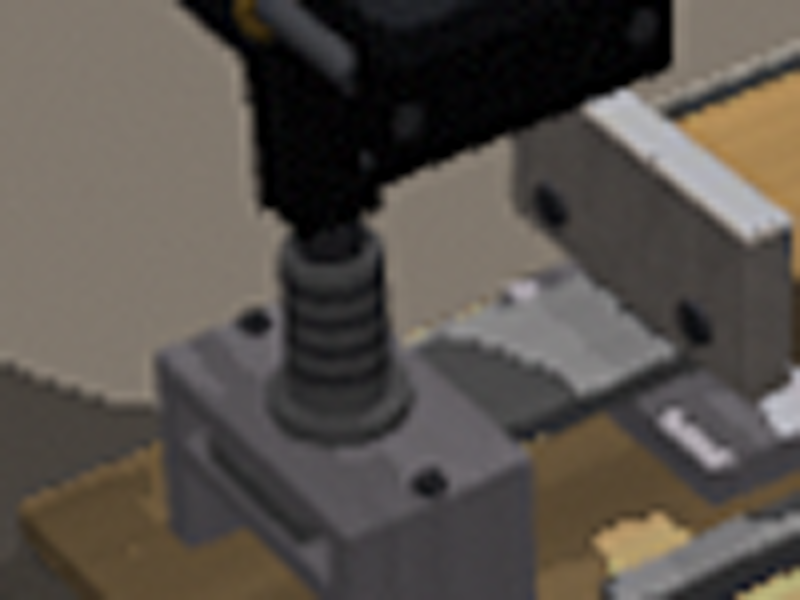

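The pin looks home: collar at crop (340,415) lies on the bracket, button at (335,238). I'll re-touch gently to measure the button's height.

Request:
{"api": "play_rows", "payload": {
  "steps": [
    {"ax": 0,"ay": 0,"az": 0,"dx": 0.5,"dy": 0,"dz": 1,"claw": 0},
    {"ax": 0,"ay": 0,"az": 0,"dx": 0,"dy": 0,"dz": 0,"claw": 0}
  ]
}}

```text
time_s: 22.9
tcp_pos: [0.476, 0.0187, 0.1362]
ee_rot: [[0.997, -0.077, -0.001], [-0.077, -0.997, -0.0], [-0.001, 0.0, -1.0]]
wrist_force: [-0.1, 0.6, -0.3]
gripper_width: 0.001
gripper_force: 0.0
```

Request:
{"api": "play_rows", "payload": {
  "steps": [
    {"ax": 0,"ay": 0,"az": 0,"dx": 0,"dy": 0,"dz": 0.8,"claw": 0},
    {"ax": 0,"ay": 0,"az": 0,"dx": 0,"dy": 0,"dz": 0,"claw": 0}
  ]
}}

```text
time_s: 23.1
tcp_pos: [0.4761, 0.0187, 0.1356]
ee_rot: [[0.997, -0.077, -0.0], [-0.077, -0.997, -0.0], [-0.0, 0.0, -1.0]]
wrist_force: [0.7, -0.2, 0.6]
gripper_width: 0.005
gripper_force: 0.0
```

Request:
{"api": "play_rows", "payload": {
  "steps": [
    {"ax": 0,"ay": 0,"az": 0,"dx": 0,"dy": 0,"dz": 0.8,"claw": 0},
    {"ax": 0,"ay": 0,"az": 0,"dx": 0,"dy": 0,"dz": 0,"claw": 0}
  ]
}}

```text
time_s: 23.3
tcp_pos: [0.4763, 0.0188, 0.1353]
ee_rot: [[0.997, -0.077, 0.0], [-0.077, -0.997, -0.0], [0.0, 0.0, -1.0]]
wrist_force: [-1.4, 0.5, 2.8]
gripper_width: 0.002
gripper_force: 1.5
```

Request:
{"api": "play_rows", "payload": {
  "steps": [
    {"ax": 0,"ay": 0,"az": 0,"dx": 0,"dy": 0,"dz": 1,"claw": 0},
    {"ax": 0,"ay": 0,"az": 0,"dx": 0,"dy": 0,"dz": 0,"claw": 0}
  ]
}}

```text
time_s: 23.5
tcp_pos: [0.4763, 0.0187, 0.1343]
ee_rot: [[0.997, -0.077, 0.0], [-0.077, -0.997, -0.0], [0.0, -0.0, -1.0]]
wrist_force: [-1.0, 0.5, 4.0]
gripper_width: 0.004
gripper_force: 1.9
```

Request:
{"api": "play_rows", "payload": {
  "steps": [
    {"ax": 0,"ay": 0,"az": 0,"dx": 0,"dy": 0,"dz": 1,"claw": 0},
    {"ax": 0,"ay": 0,"az": 0,"dx": 0,"dy": 0,"dz": 0,"claw": 0}
  ]
}}

```text
time_s: 23.7
tcp_pos: [0.4764, 0.0188, 0.1333]
ee_rot: [[0.997, -0.077, 0.0], [-0.077, -0.997, -0.0], [0.0, -0.0, -1.0]]
wrist_force: [-1.6, 0.2, 4.9]
gripper_width: 0.001
gripper_force: 2.5
```

Request:
{"api": "play_rows", "payload": {
  "steps": [
    {"ax": 0,"ay": 0,"az": 0,"dx": 0,"dy": 0,"dz": 1,"claw": 0},
    {"ax": 0,"ay": 0,"az": 0,"dx": 0,"dy": 0,"dz": 0,"claw": 0}
  ]
}}

```text
time_s: 23.9
tcp_pos: [0.4765, 0.0188, 0.1328]
ee_rot: [[0.997, -0.077, 0.001], [-0.077, -0.997, -0.0], [0.001, 0.0, -1.0]]
wrist_force: [-3.0, 0.6, 8.6]
gripper_width: 0.005
gripper_force: 4.2
```

Request:
{"api": "play_rows", "payload": {
  "steps": [
    {"ax": 0,"ay": 0,"az": 0,"dx": 0,"dy": 0,"dz": 1,"claw": 0},
    {"ax": 0,"ay": 0,"az": 0,"dx": 0,"dy": 0,"dz": 0,"claw": 0}
  ]
}}

```text
time_s: 24.1
tcp_pos: [0.4767, 0.0187, 0.1325]
ee_rot: [[0.997, -0.076, 0.001], [-0.076, -0.997, -0.0], [0.001, 0.0, -1.0]]
wrist_force: [-4.3, -0.1, 11.7]
gripper_width: 0.003
gripper_force: 6.2
```

Request:
{"api": "play_rows", "payload": {
  "steps": [
    {"ax": 0,"ay": 0,"az": 0,"dx": 0,"dy": 0,"dz": 1,"claw": 0},
    {"ax": 0,"ay": 0,"az": 0,"dx": 0,"dy": 0,"dz": 0,"claw": 0}
  ]
}}

```text
time_s: 24.3
tcp_pos: [0.477, 0.0187, 0.1323]
ee_rot: [[0.997, -0.076, 0.002], [-0.076, -0.997, -0.0], [0.002, 0.0, -1.0]]
wrist_force: [-5.3, 0.2, 17.6]
gripper_width: 0.007
gripper_force: 8.3
```

Request:
{"api": "play_rows", "payload": {
  "steps": [
    {"ax": 0,"ay": 0,"az": 0,"dx": 0,"dy": 0,"dz": -4,"claw": 0},
    {"ax": 0,"ay": 0,"az": 0,"dx": 0,"dy": 0,"dz": -8,"claw": 0},
    {"ax": 0,"ay": 0,"az": 0,"dx": 0,"dy": 0,"dz": -12,"claw": 0},
    {"ax": 0,"ay": 0,"az": 0,"dx": 0,"dy": 0,"dz": -12,"claw": 0},
    {"ax": 0,"ay": 0,"az": 0,"dx": 0,"dy": 0,"dz": 0,"claw": 0}
  ]
}}

```text
time_s: 24.8
tcp_pos: [0.4773, 0.0191, 0.1672]
ee_rot: [[0.997, -0.077, 0.003], [-0.077, -0.997, 0.001], [0.003, -0.001, -1.0]]
wrist_force: [0.1, -0.2, -1.2]
gripper_width: 0.004
gripper_force: 0.0
```

Run:
```python
from h import *
from station import *
c=capture("side"); np.savez("side8.npz",**c); s0=load("side0")
a=c["frame"][205:280,240:340]
cv2.imwrite("pics/c9.png",np.clip(cv2.resize(a,None,fx=8,fy=8,interpolation=cv2.INTER_CUBIC)*1.5,0,255).astype(np.uint8))
H=np.array([.4762,.0192,0]);off=np.array([282.1,255.6])-proj(c,H+[0,0,.066]);print("off",off)
f=lambda p:np.round((p+off-[240,205]+.5)*8-.5,0)
a=np.linspace(0,6.283,720);circ=np.c_[np.cos(a),np.sin(a),0*a]
for z in(0,.002):
    r=[]
    for rad,h in((.017,0),(.017,.005),(.012,.045),(.008,.055),(.008,.0505)):
        q=np.array([f(proj(c,H+[0,0,.066+z+h]+rad*k)) for k in circ]); r.append((rad,h,"L%d R%d T%d B%d"%(q[:,0].min(),q[:,0].max(),q[:,1].min(),q[:,1].max())))
    print(z,r)
```

```text
off [1.30284978 0.25642776]
0 [(0.017, 0, 'L267 R413 T364 B454'), (0.017, 0.005, 'L266 R412 T347 B437'), (0.012, 0.045, 'L278 R383 T222 B284'), (0.008, 0.055, 'L293 R364 T196 B237'), (0.008, 0.0505, 'L294 R365 T212 B253')]
0.002 [(0.017, 0, 'L267 R413 T357 B447'), (0.017, 0.005, 'L265 R412 T340 B430'), (0.012, 0.045, 'L277 R383 T215 B276'), (0.008, 0.055, 'L292 R363 T189 B230'), (0.008, 0.0505, 'L293 R364 T205 B246')]
```

View pics/c9.png

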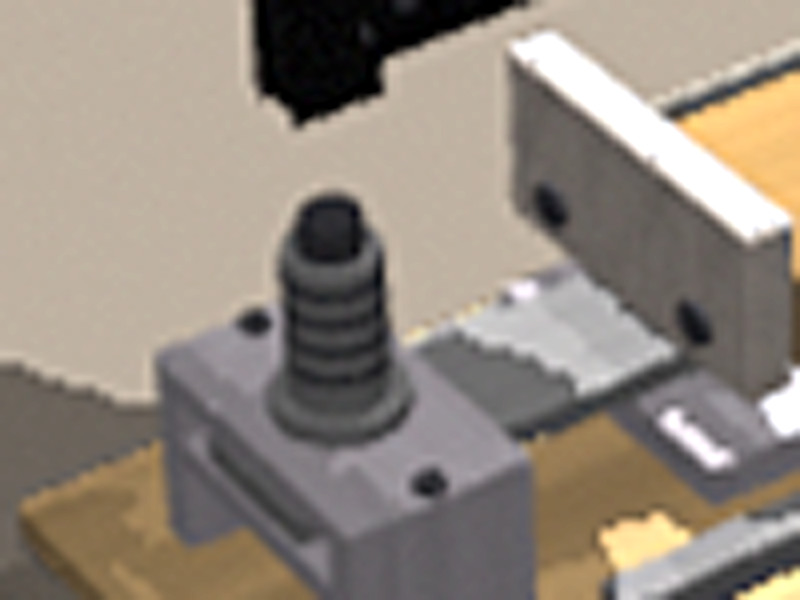

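Request:
{"api": "play_rows", "payload": {
  "steps": [
    {"ax": 0,"ay": 0,"az": 0,"dx": -0.5,"dy": 0,"dz": 0,"claw": 29},
    {"ax": 0,"ay": 0,"az": 0,"dx": 0,"dy": 0,"dz": 0,"claw": 29},
    {"ax": 0,"ay": 0,"az": 0,"dx": 0,"dy": 0,"dz": 0,"claw": 29},
    {"ax": 0,"ay": 0,"az": 0,"dx": 0,"dy": 0,"dz": 0,"claw": 29},
    {"ax": 0,"ay": 0,"az": 0,"dx": 0,"dy": 0,"dz": 10,"claw": 29},
    {"ax": 0,"ay": 0,"az": 0,"dx": 0,"dy": 0,"dz": 10,"claw": 29},
    {"ax": 0,"ay": 0,"az": 0,"dx": 0,"dy": 0,"dz": 10,"claw": 29},
    {"ax": 0,"ay": 0,"az": 0,"dx": 0,"dy": 0,"dz": 0,"claw": 29}
  ]
}}

```text
time_s: 25.65
tcp_pos: [0.4744, 0.0184, 0.134]
ee_rot: [[0.997, -0.078, -0.004], [-0.078, -0.997, -0.001], [-0.004, 0.002, -1.0]]
wrist_force: [-0.0, 0.3, -0.9]
gripper_width: 0.328
gripper_force: 0.0
```

Request:
{"api": "play_rows", "payload": {
  "steps": [
    {"ax": 0,"ay": 0,"az": 0,"dx": 0,"dy": 0,"dz": 0,"claw": 29},
    {"ax": 0,"ay": 0,"az": 0,"dx": 0,"dy": 0,"dz": 5,"claw": 29},
    {"ax": 0,"ay": 0,"az": 0,"dx": 0,"dy": 0,"dz": 5,"claw": 29},
    {"ax": 0,"ay": 0,"az": 0,"dx": 0,"dy": 0,"dz": 5,"claw": 29},
    {"ax": 0,"ay": 0,"az": 0,"dx": 0,"dy": 0,"dz": 0,"claw": 29}
  ]
}}

```text
time_s: 26.15
tcp_pos: [0.4751, 0.0186, 0.1203]
ee_rot: [[0.997, -0.077, -0.002], [-0.077, -0.997, -0.0], [-0.002, 0.001, -1.0]]
wrist_force: [0.0, 0.3, -1.0]
gripper_width: 0.334
gripper_force: 0.0
```

Request:
{"api": "play_rows", "payload": {
  "steps": [
    {"ax": 0,"ay": 0,"az": 0,"dx": 0,"dy": 0,"dz": 5,"claw": 29},
    {"ax": 0,"ay": 0,"az": 0,"dx": 0,"dy": 0,"dz": 5,"claw": 29},
    {"ax": 0,"ay": 0,"az": 0,"dx": 0,"dy": 0,"dz": 5,"claw": 29},
    {"ax": 0,"ay": 0,"az": 0,"dx": 0,"dy": 0,"dz": 5,"claw": 29},
    {"ax": 0,"ay": 0,"az": 0,"dx": 0,"dy": 0,"dz": 4,"claw": 29},
    {"ax": 0,"ay": 0,"az": 0,"dx": 0,"dy": 0,"dz": 2,"claw": 29},
    {"ax": 0,"ay": 0,"az": 0,"dx": 0,"dy": 0,"dz": 0,"claw": 29}
  ]
}}

```text
time_s: 26.85
tcp_pos: [0.4756, 0.0187, 0.0947]
ee_rot: [[0.997, -0.077, -0.001], [-0.077, -0.997, -0.0], [-0.001, 0.0, -1.0]]
wrist_force: [0.3, -0.1, 0.5]
gripper_width: 0.335
gripper_force: 0.0
```

Request:
{"api": "play_rows", "payload": {
  "steps": [
    {"ax": 0,"ay": 0,"az": 0,"dx": 0,"dy": 0,"dz": 1,"claw": 29},
    {"ax": 0,"ay": 0,"az": 0,"dx": 0,"dy": 0,"dz": 1,"claw": 29},
    {"ax": 0,"ay": 0,"az": 0,"dx": 0,"dy": 0,"dz": 0,"claw": 29}
  ]
}}

```text
time_s: 27.15
tcp_pos: [0.4757, 0.0188, 0.0931]
ee_rot: [[0.997, -0.077, 0.0], [-0.077, -0.997, 0.0], [0.0, -0.0, -1.0]]
wrist_force: [-0.2, 0.3, 0.6]
gripper_width: 0.338
gripper_force: 0.0
```

Request:
{"api": "play_rows", "payload": {
  "steps": [
    {"ax": 0,"ay": 0,"az": 0,"dx": 0.5,"dy": 0,"dz": 1,"claw": 29},
    {"ax": 0,"ay": 0,"az": 0,"dx": 0,"dy": 0,"dz": 1,"claw": 29},
    {"ax": 0,"ay": 0,"az": 0,"dx": 0,"dy": 0,"dz": 1,"claw": 29},
    {"ax": 0,"ay": 0,"az": 0,"dx": 0,"dy": 0,"dz": 1,"claw": 29},
    {"ax": 0,"ay": 0,"az": 0,"dx": 0,"dy": 0,"dz": 0,"claw": 29}
  ]
}}

```text
time_s: 27.65
tcp_pos: [0.4761, 0.0187, 0.0889]
ee_rot: [[0.997, -0.077, -0.0], [-0.077, -0.997, -0.0], [-0.0, 0.0, -1.0]]
wrist_force: [0.1, -0.0, 0.6]
gripper_width: 0.334
gripper_force: 0.0
```

Request:
{"api": "play_rows", "payload": {
  "steps": [
    {"ax": 0,"ay": 0,"az": 0,"dx": 0,"dy": 0,"dz": 1,"claw": 29},
    {"ax": 0,"ay": 0,"az": 0,"dx": 0,"dy": 0,"dz": 1,"claw": 29},
    {"ax": 0,"ay": 0,"az": 0,"dx": 0,"dy": 0,"dz": 0,"claw": 29}
  ]
}}

```text
time_s: 27.95
tcp_pos: [0.4761, 0.0187, 0.0869]
ee_rot: [[0.997, -0.077, -0.0], [-0.077, -0.997, -0.0], [-0.0, 0.0, -1.0]]
wrist_force: [-0.2, -0.2, -0.8]
gripper_width: 0.335
gripper_force: 0.0
```

Request:
{"api": "play_rows", "payload": {
  "steps": [
    {"ax": 0,"ay": 0,"az": 0,"dx": 0,"dy": 0,"dz": 1,"claw": 29},
    {"ax": 0,"ay": 0,"az": 0,"dx": 0,"dy": 0,"dz": 1,"claw": 29},
    {"ax": 0,"ay": 0,"az": 0,"dx": 0,"dy": 0,"dz": 0,"claw": 29}
  ]
}}

```text
time_s: 28.25
tcp_pos: [0.4763, 0.0188, 0.0854]
ee_rot: [[0.997, -0.077, 0.0], [-0.077, -0.997, -0.0], [0.0, 0.0, -1.0]]
wrist_force: [-2.0, 0.4, 3.4]
gripper_width: 0.332
gripper_force: 1.7
```

Request:
{"api": "play_rows", "payload": {
  "steps": [
    {"ax": 0,"ay": 0,"az": 0,"dx": 0,"dy": 0,"dz": 1,"claw": 29},
    {"ax": 0,"ay": 0,"az": 0,"dx": 0,"dy": 0,"dz": 1,"claw": 29},
    {"ax": 0,"ay": 0,"az": 0,"dx": 0,"dy": 0,"dz": 0,"claw": 29}
  ]
}}

```text
time_s: 28.55
tcp_pos: [0.4765, 0.0188, 0.0852]
ee_rot: [[0.997, -0.076, 0.001], [-0.076, -0.997, -0.0], [0.001, 0.0, -1.0]]
wrist_force: [-5.0, 1.0, 16.6]
gripper_width: 0.335
gripper_force: 8.5
```

Request:
{"api": "play_rows", "payload": {
  "steps": [
    {"ax": 0,"ay": 0,"az": 0,"dx": -0.5,"dy": 0,"dz": 1.5,"claw": 29},
    {"ax": 0,"ay": 0,"az": 0,"dx": 0,"dy": 0,"dz": 1.5,"claw": 29},
    {"ax": 0,"ay": 0,"az": 0,"dx": 0,"dy": 0,"dz": 0,"claw": 29}
  ]
}}

```text
time_s: 28.85
tcp_pos: [0.4766, 0.0188, 0.0848]
ee_rot: [[0.997, -0.075, 0.002], [-0.075, -0.997, -0.001], [0.002, 0.001, -1.0]]
wrist_force: [-12.0, 1.6, 35.4]
gripper_width: 0.336
gripper_force: 17.7
```

The stiff stop puts the collar top at z ≈ 0.071, so the pin is seated, and the button-out height matched too. Back off, grip, and tug.

Request:
{"api": "play_rows", "payload": {
  "steps": [
    {"ax": 0,"ay": 0,"az": 0,"dx": 0.5,"dy": 0,"dz": -3,"claw": 29},
    {"ax": 0,"ay": 0,"az": 0,"dx": 0,"dy": 0,"dz": -4,"claw": 29},
    {"ax": 0,"ay": 0,"az": 0,"dx": 0,"dy": 0,"dz": -3,"claw": 29},
    {"ax": 0,"ay": 0,"az": 0,"dx": 0,"dy": 0,"dz": 0,"claw": 29},
    {"ax": 0,"ay": 0,"az": 0,"dx": 0,"dy": 0,"dz": 0,"claw": 29},
    {"ax": 0,"ay": 0,"az": 0,"dx": 0,"dy": 0,"dz": 0,"claw": 29},
    {"ax": 0,"ay": 0,"az": 0,"dx": 0,"dy": 0,"dz": 0,"claw": 20},
    {"ax": 0,"ay": 0,"az": 0,"dx": 0,"dy": 0,"dz": 0,"claw": 15},
    {"ax": 0,"ay": 0,"az": 0,"dx": 0,"dy": 0,"dz": 0,"claw": 15},
    {"ax": 0,"ay": 0,"az": 0,"dx": 0,"dy": 0,"dz": 0,"claw": 15}
  ]
}}

```text
time_s: 29.85
tcp_pos: [0.476, 0.0187, 0.0898]
ee_rot: [[0.997, -0.077, -0.001], [-0.077, -0.997, -0.0], [-0.001, 0.0, -1.0]]
wrist_force: [0.0, 0.4, -2.3]
gripper_width: 0.268
gripper_force: 30.0
```

Request:
{"api": "play_rows", "payload": {
  "steps": [
    {"ax": 0,"ay": 0,"az": 0,"dx": 0,"dy": 0,"dz": -1,"claw": 15},
    {"ax": 0,"ay": 0,"az": 0,"dx": 0,"dy": 0,"dz": -1,"claw": 15},
    {"ax": 0,"ay": 0,"az": 0,"dx": 0,"dy": 0,"dz": 0,"claw": 15}
  ]
}}

```text
time_s: 30.15
tcp_pos: [0.4762, 0.0188, 0.0921]
ee_rot: [[0.997, -0.077, -0.0], [-0.077, -0.997, -0.0], [-0.0, 0.0, -1.0]]
wrist_force: [0.3, 0.1, -2.3]
gripper_width: 0.266
gripper_force: 30.0
```

Request:
{"api": "play_rows", "payload": {
  "steps": [
    {"ax": 0,"ay": 0,"az": 0,"dx": 0,"dy": 0,"dz": -0.7,"claw": 15},
    {"ax": 0,"ay": 0,"az": 0,"dx": 0,"dy": 0,"dz": -0.7,"claw": 15},
    {"ax": 0,"ay": 0,"az": 0,"dx": 0,"dy": 0,"dz": 0,"claw": 15}
  ]
}}

```text
time_s: 30.45
tcp_pos: [0.4759, 0.0187, 0.093]
ee_rot: [[0.997, -0.078, -0.001], [-0.078, -0.997, 0.0], [-0.001, -0.0, -1.0]]
wrist_force: [0.9, 0.3, -6.9]
gripper_width: 0.263
gripper_force: 30.0
```

It rose about 3 mm and is now resisting, so it is locked. I'll tug slightly more and hold.

Request:
{"api": "play_rows", "payload": {
  "steps": [
    {"ax": 0,"ay": 0,"az": 0,"dx": 0,"dy": 0,"dz": -0.7,"claw": 15},
    {"ax": 0,"ay": 0,"az": 0,"dx": 0,"dy": 0,"dz": -0.7,"claw": 15},
    {"ax": 0,"ay": 0,"az": 0,"dx": 0,"dy": 0,"dz": 0,"claw": 15},
    {"ax": 0,"ay": 0,"az": 0,"dx": 0,"dy": 0,"dz": 0,"claw": 15},
    {"ax": 0,"ay": 0,"az": 0,"dx": 0,"dy": 0,"dz": 0,"claw": 15}
  ]
}}

```text
time_s: 30.95
tcp_pos: [0.4753, 0.0187, 0.0935]
ee_rot: [[0.997, -0.078, -0.002], [-0.078, -0.997, -0.0], [-0.002, 0.0, -1.0]]
wrist_force: [4.0, 0.3, -25.8]
gripper_width: 0.271
gripper_force: 30.0
```

Request:
{"api": "play_rows", "payload": {
  "steps": [
    {"ax": 0,"ay": 0,"az": 0,"dx": 0,"dy": 0,"dz": 1.5,"claw": 15},
    {"ax": 0,"ay": 0,"az": 0,"dx": 0,"dy": 0,"dz": 1.5,"claw": 15},
    {"ax": 0,"ay": 0,"az": 0,"dx": 0,"dy": 0,"dz": 1.5,"claw": 15},
    {"ax": 0,"ay": 0,"az": 0,"dx": 0,"dy": 0,"dz": 0,"claw": 15},
    {"ax": 0,"ay": 0,"az": 0,"dx": 0,"dy": 0,"dz": 0,"claw": 30},
    {"ax": 0,"ay": 0,"az": 0,"dx": 0,"dy": 0,"dz": 0,"claw": 50},
    {"ax": 0,"ay": 0,"az": 0,"dx": 0,"dy": 0,"dz": 0,"claw": 50},
    {"ax": 0,"ay": 0,"az": 0,"dx": 0,"dy": 0,"dz": 0,"claw": 50},
    {"ax": 0,"ay": 0,"az": 0,"dx": 0,"dy": 0,"dz": -6,"claw": 50},
    {"ax": 0,"ay": 0,"az": 0,"dx": 0,"dy": 0,"dz": -15,"claw": 50},
    {"ax": 0,"ay": 0,"az": 0,"dx": 0,"dy": 0,"dz": -25,"claw": 50},
    {"ax": 0,"ay": 0,"az": 0,"dx": 0,"dy": 0,"dz": -25,"claw": 50},
    {"ax": 0,"ay": 0,"az": 0,"dx": 0,"dy": 0,"dz": -15,"claw": 50},
    {"ax": 0,"ay": 0,"az": 0,"dx": 0,"dy": 0,"dz": 0,"claw": 50}
  ]
}}

```text
time_s: 32.35
tcp_pos: [0.4779, 0.0192, 0.179]
ee_rot: [[0.997, -0.077, 0.006], [-0.077, -0.997, 0.002], [0.006, -0.002, -1.0]]
wrist_force: [0.7, 0.0, 0.3]
gripper_width: 0.571
gripper_force: 0.0
```

Run:
```python
from station import *
import cv2,numpy as np
c=capture("side"); a=c["frame"][205:280,240:340]
cv2.imwrite("pics/c10.png",np.clip(cv2.resize(a,None,fx=8,fy=8,interpolation=cv2.INTER_CUBIC)*1.5,0,255).astype(np.uint8))
```

```text
(no output)
```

View pics/c10.png

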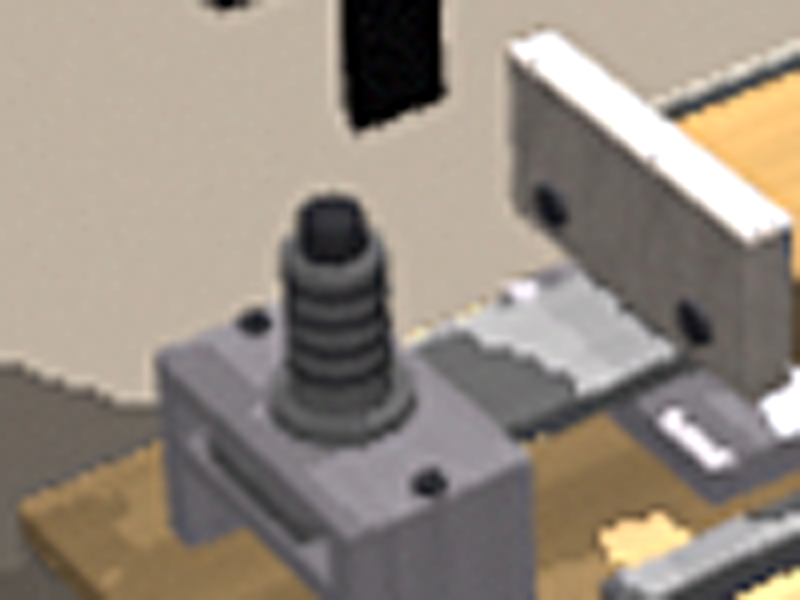

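The pin is upright and seated (collar at crop (340,415)) with its button out at (332,200). It held against a tug of about 25 N, and the fingers are clear. Handing in.

```bash
python3 -c "
from station import *
print(finish_job())"
```

```text
the job is handed in; nothing more can be done
None
```

The fence is against its stop, the push-button pin is seated in the bracket with its button out, it held a tug of about 25 N after rising about 3 mm, and the job is handed in (no verdict was returned).

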